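# Stow the hand stamps in their trays

## Robot

A 7-joint arm with a two-finger parallel gripper is mounted at the origin on a cart in front of the work surface, level with it; the furniture and walls round the work are solid. World frame = base frame: x ahead of the robot, y to its left, z up, the work surface at z = 0. Lengths are in m, angles in rad, forces in N, time in s.
With the tool pointing down it reaches from about 0.425 to 0.825 m from the base axis. Payload 3.6 kg.
Tool frame: the origin (TCP) lies at the very end of the fingers, on their centre line; the grasp point (between the pads) lies 19 mm behind it; z points along the fingers, y is the direction in which the jaws open and shut (so a half turn about z gives the same grasp; the last joint's range is limited). The gripper opens to 85 mm and grips with 20 to 120 N. Pads are 22 mm wide; open, the fingers measure 114 mm over their backs; the gripper's body (76 mm by 85 mm) begins 54 mm behind the grasp point. The pads swing forward as they close: fully open they stand 13 mm farther back than shut.
Start: joints at [-1.274, 0.615, -0.013, 1.423, 0.008, 1.103, -0.04], TCP at [0.206, 0.616, 0.231] pointing down, gripper open.
Joint ranges: [-3.12, 3.12], [-0.3, 2.06], [-1.34, 1.32], [0.26, 2.42], [-1.36, 4.5], [0.01, 1.98], [-2.84, 2.84]. Speed limits (rad/s): [2.79, 2.79, 3.14, 3.14, 3.14, 3.14, 3.14].

## Interface

Orientations are given as a unit quaternion [x, y, z, w].
In Python, from workcell import get_obs, snapshot, finish_job, regions_of, mark_of gives the robot as it stands.
- The arm moves only by the tool apply_moves, never from a script. Its argument "targets" is a list of rows, each a list of 3 entries, a list of its own where there are three numbers: the shift along the tool's x, y, z in cm, then the turn, a rotation vector about the tool's x, y, z in rad, then the closure in counts, from 0 (fully open) to 255 (shut). A call has 1 to 12 rows; each row shifts and turns the pose as measured when the row begins, along the tool's axes as they then stand; what a row does not reach is not made up. A row lasts 1/12 s, in which the tool goes at most 41.7 mm and 7.16 degrees, less where a joint would pass 70% of its speed; a pose out of reach is approached as far as the arm can. A call is refused whole if a number of a shift passes 4.17 or a number of a turn 0.125, either way. A call with a gripper value outside its range is refused whole. The fingers move at their own pace and stop on an object; the grip force is fixed at half the most. Time passes only in rows, so rows that do not move let the fingers close. It gives the time, the measured TCP pose, the force and the opening at its end, in the units of the state.
- get_obs(): the state, without advancing time (a new reading comes with each control period).
- snapshot(name): name is "side" or "top"; returns a dict with "img" (480x640x3 uint8, red, green, blue), "fovy" (degrees; the focal length in pixels is half the picture's height over the tangent of half this angle, whatever the lens; pixels are square), "cx", "cy" (the principal point, pixels), "extrinsics" (4x4, takes a point from world to camera coordinates). Camera axes: x right, y down, z forward; pixel columns grow to the right and rows downward; lengths in m; the calibration is good to about 2 mm. A picture is of the moment at which its call begins. There is no depth.
- finish_job(): hands the job in, once; it reports no verdict.
Trained networks look in a picture, given as the dict that the camera call returned (one of the last four; its "shot" number tells which), for a name from the list of things; names that differ only in an ending like _2 or _b are one class to them, and where a whole thing is asked for, a point or a joint stands for the part that bears it (a point fixed in the world has none). Each returns a list of dicts, best first, with "conf" (0 to 1); they miss things now and then, are a little off and sometimes report something else, mostly with a low value. They report only what shows in the picture. A call takes as long as a camera call. They do not tell look-alikes from the thing itself.
- regions_of(picture, label): "pixels" (480x640 bool, what is visible of it) and "at" ([column, row] in pixels, amid what is visible of it).
- mark_of(picture, label): "at" ([column, row] in pixels: a listed point, or the origin of a listed thing).
The state is a dict: "time_s": time; "q": joint angles; "joint_velocities": joint speeds; "effort": joint torques, N m; "eef_pos": TCP position; "eef_rot": TCP orientation; "force": force on the tool from outside, world axes, zero at the start; "ft_torque": the same for the moment, N m; "opening": finger opening in m.
Only numpy, scipy, OpenCV 4.12 (cv2) and the standard library are available. Lean on these libraries where they do the work, as an engineer would, in place of code of your own. Each camera call takes 0.05 s, during which the arm holds its last target.

## Task

Put the four wooden hand stamps away: set each one, knob up, in the stowing tray made for its base - the large square stamp in the large square tray, the round one in the round tray, the oblong one in the oblong tray and the small square one in the small square tray - so that it lies flat on the tray's floor inside the rim. Do not disturb the paint pot and the roll of masking tape that stand among the stamps.

Things in the scene. Friction and masses are not known exactly. Their poses are not given: they have to be found in the camera images.
- stamp_square: loose wooden hand stamp, square base 62 x 62 mm and 22 mm thick, with a turned round knob standing in the middle: knob 30 mm in diameter, widest at about 49 mm above the base's underside, top at 64 mm, on a thinner 20 mm neck (22 to 34 mm). 0.05 to 0.2 kg. Origin at the centre of the underside, z up through the knob; x and y along the sides of the base.
- stamp_round: loose wooden hand stamp, round base 60 mm in diameter and 22 mm thick, with a turned round knob standing in the middle: knob 30 mm in diameter, widest at about 49 mm above the base's underside, top at 64 mm, on a thinner 20 mm neck (22 to 34 mm). 0.05 to 0.2 kg. Origin at the centre of the underside, z up through the knob; x and y along the sides of the base.
- stamp_oblong: loose wooden hand stamp, oblong base 36 mm (own x) x 80 mm (own y) and 22 mm thick, with a turned round knob standing in the middle: knob 30 mm in diameter, widest at about 49 mm above the base's underside, top at 64 mm, on a thinner 20 mm neck (22 to 34 mm). 0.05 to 0.2 kg. Origin at the centre of the underside, z up through the knob; x and y along the sides of the base.
- stamp_small: loose wooden hand stamp, small square base 40 x 40 mm and 22 mm thick, with a turned round knob standing in the middle: knob 30 mm in diameter, widest at about 49 mm above the base's underside, top at 64 mm, on a thinner 20 mm neck (22 to 34 mm). 0.05 to 0.2 kg. Origin at the centre of the underside, z up through the knob; x and y along the sides of the base.
- tray_square: shallow pale wooden stowing tray for the square stamp, fixed to the bench, square in outline, 78 x 78 mm inside, 86 x 86 mm outside (8 mm clear all round the stamp); rim 12 mm high and 4 mm thick, inner floor 4 mm above the bench. Origin at the centre of the underside, on the bench; x and y along its sides.
- tray_round: shallow pale wooden stowing tray for the round stamp, fixed to the bench, round in outline, 76 mm in diameter inside, 84 mm outside (8 mm clear all round the stamp); rim 12 mm high and 4 mm thick, inner floor 4 mm above the bench. Origin at the centre of the underside, on the bench; x and y along its sides.
- tray_oblong: shallow pale wooden stowing tray for the oblong stamp, fixed to the bench, oblong in outline, 52 mm (own x) x 96 mm (own y) inside, 60 x 104 mm outside (8 mm clear all round the stamp); rim 12 mm high and 4 mm thick, inner floor 4 mm above the bench. Origin at the centre of the underside, on the bench; x and y along its sides.
- tray_small: shallow pale wooden stowing tray for the small square stamp, fixed to the bench, small square in outline, 56 x 56 mm inside, 64 x 64 mm outside (8 mm clear all round the stamp); rim 12 mm high and 4 mm thick, inner floor 4 mm above the bench. Origin at the centre of the underside, on the bench; x and y along its sides.
- pot: loose small white plastic paint pot with blue spots, 71 mm across and 43 mm high, standing among the stamps; a bystander, not to be disturbed. Origin at the centre of its underside.
- tape: loose roll of pale masking tape lying flat, 98 mm across and 25 mm high, among the stamps; a bystander, not to be disturbed. Origin at the centre of its underside.
There are look-alikes about, which are no part of the job. Leave any pink look-alike of the stamp_round alone.

How it is judged:
By the outcome, as a careful person would: the job done as asked, in the order asked, and still so for the second after the job is handed in, with the robot touching nothing.
It also fails if it takes over 104 s, if anything falls off the work surface, if the arm or the gripper's body presses on something with over 40 N, if the wrist force passes 120 N, or if a joint passes its speed limit or range.

## Working session

There is one attempt and no reset: what is moved stays moved. The work goes in short steps, Python scripts to look and compute and a tool call to move; the robot and the scene stay as the last step left them, time stands still between calls to the robot, and variables do not carry over. Pictures are saved under pics/ and viewed, and the job is handed in when it is done.

Besides the shell and the picture viewer there is one more tool, called by a JSON object that holds its "api" and its "payload", one argument or row to a line. apply_moves: Moves the arm, as the interface text tells. Its arguments: {"type":"object","properties":{"targets":{"type":"array","items":{"type":"array"}}},"required":["targets"]}

```bash
mkdir -p pics; ls
python3 - <<'E'
from workcell import *
import cv2,numpy as np,json
o=get_obs(); print({k:np.round(v,3).tolist() for k,v in o.items()})
for n in ("top","side"):
    s=snapshot(n); cv2.imwrite(f"pics/{n}0.png",s["img"][:,:,::-1]); print(n,s["fovy"],s["cx"],s["cy"],np.round(s["extrinsics"],4).tolist(),s["shot"])
    for l in "stamp_square stamp_round stamp_oblong stamp_small tray_square tray_round tray_oblong tray_small pot tape".split():
        print(l,[(np.round(m["at"]).tolist(),round(float(m["conf"]),2)) for m in mark_of(s,l)][:5],[(np.round(m["at"]).tolist(),round(float(m["conf"]),2),int(m["pixels"].sum())) for m in regions_of(s,l)][:5])
E
```

```text
pics
{'time_s': 0.0, 'q': [-1.274, 0.616, -0.013, 1.425, 0.008, 1.103, -0.04], 'joint_velocities': [-0.0, -0.002, 0.0, -0.001, 0.001, -0.003, 0.001], 'effort': [-0.0, -46.922, 0.259, -17.104, 0.01, 0.01, 0.0], 'eef_pos': [0.206, 0.616, 0.23], 'eef_rot': [0.161, 0.987, -0.001, -0.0], 'force': [0.921, -0.679, -0.028], 'ft_torque': [0.059, 0.014, 0.02], 'opening': 0.086}
top 45.441493019560816 313.5235177830197 235.72971134023518 [[0.0178, -0.9998, 0.0014, 0.0578], [-0.9985, -0.0179, -0.051, 0.4715], [0.051, -0.0005, -0.9987, 1.4392], [0.0, 0.0, 0.0, 1.0]] 1
stamp_square [([340.0, 253.0], 0.96)] [([338.0, 254.0], 0.76, 589), ([386.0, 251.0], 0.57, 632)]
stamp_round [([143.0, 267.0], 0.91), ([204.0, 186.0], 0.75), ([213.0, 280.0], 0.58)] [([216.0, 280.0], 0.9, 471), ([206.0, 187.0], 0.7, 451), ([174.0, 292.0], 0.67, 459), ([139.0, 269.0], 0.67, 483)]
stamp_oblong [([436.0, 242.0], 0.68)] [([436.0, 244.0], 0.81, 469)]
stamp_small [([478.0, 253.0], 0.51)] [([484.0, 252.0], 0.86, 290)]
tray_square [([460.0, 189.0], 0.62)] [([458.0, 190.0], 0.77, 1203)]
tray_round [([338.0, 182.0], 0.79)] [(
[... 637 characters left out ...]
11.0], 0.65), ([270.0, 232.0], 0.62), ([337.0, 219.0], 0.4)] [([256.0, 214.0], 0.82, 254), ([266.0, 227.0], 0.67, 325), ([295.0, 243.0], 0.67, 599), ([266.0, 206.0], 0.54, 239)]
stamp_oblong [([348.0, 323.0], 0.74)] [([351.0, 315.0], 0.84, 759)]
stamp_small [([363.0, 364.0], 0.61)] [([361.0, 355.0], 0.69, 787)]
tray_square [([427.0, 330.0], 0.58)] [([430.0, 328.0], 0.83, 1333), ([365.0, 356.0], 0.62, 767)]
tray_round [([381.0, 264.0], 0.84)] [([378.0, 260.0], 0.73, 487)]
tray_oblong [([412.0, 295.0], 0.67)] []
tray_small [([305.0, 214.0], 0.71)] [([306.0, 212.0], 0.69, 181)]
pot [([322.0, 293.0], 0.69)] [([321.0, 288.0], 0.78, 692)]
tape [([294.0, 244.0], 0.85)] [([296.0, 246.0], 0.62, 611)]
```

Run:
```python
import cv2
a=cv2.imread("pics/top0.png"); c=a[140:330,110:520]; cv2.imwrite("pics/top0c.png",cv2.resize(c,None,fx=1.95,fy=1.95,interpolation=cv2.INTER_CUBIC))
a=cv2.imread("pics/side0.png"); c=a[180:400,230:490]; cv2.imwrite("pics/side0c.png",cv2.resize(c,None,fx=2.7,fy=2.7,interpolation=cv2.INTER_CUBIC))
```

```text
(no output)
```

View pics/top0.png

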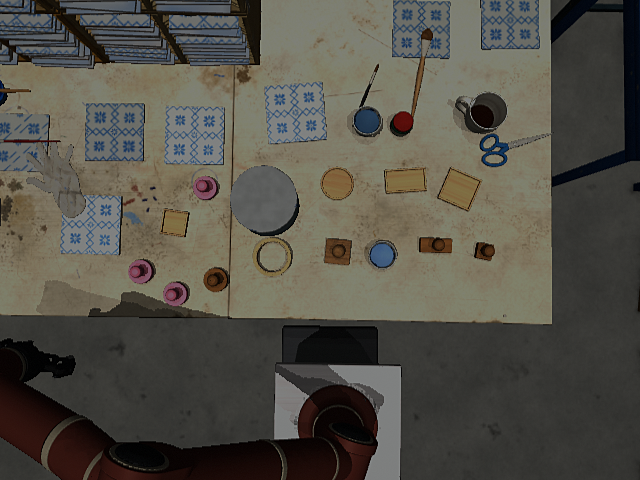

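View pics/side0.png

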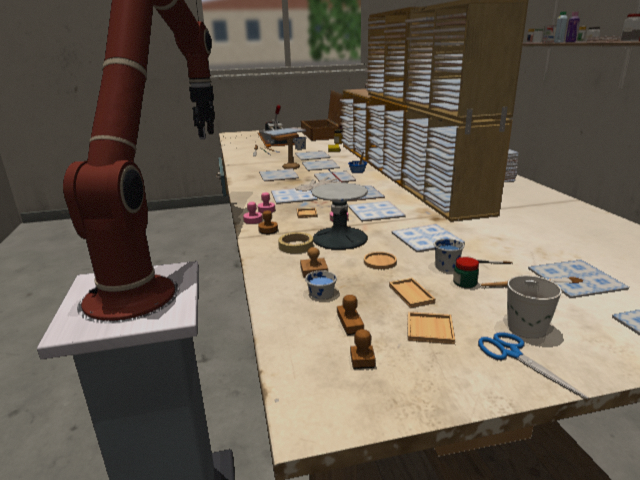

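View pics/top0c.png

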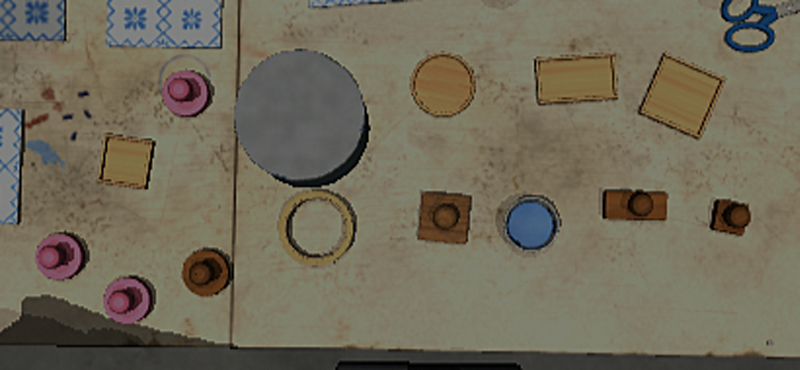

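View pics/side0c.png

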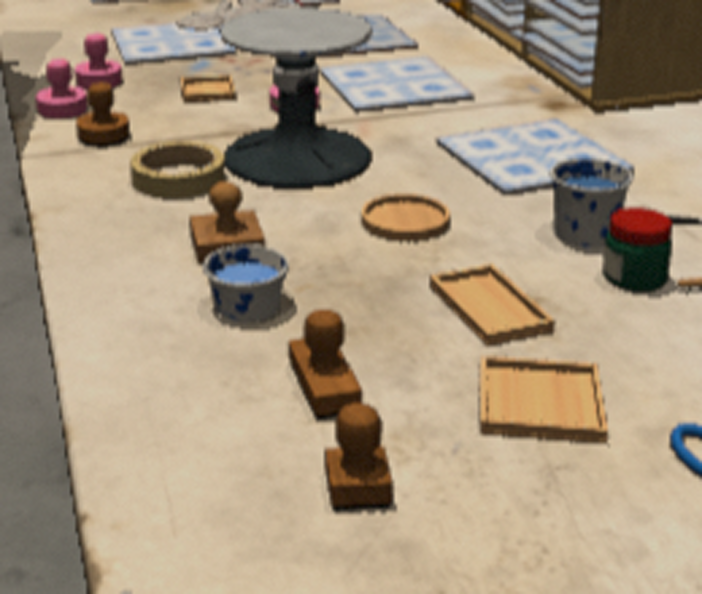

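```bash
cat > h.py <<'E'
import numpy as np, cv2
from scipy.spatial.transform import Rotation as R
def f(s): return 240/np.tan(np.radians(s["fovy"])/2)
def ray(s,uv):
    E=np.array(s["extrinsics"]);d=np.array([(uv[0]-s["cx"])/f(s),(uv[1]-s["cy"])/f(s),1.])
    Rm=E[:3,:3]; return -Rm.T@E[:3,3], Rm.T@d
def at_z(s,uv,z):
    c,d=ray(s,uv); return c+d*(z-c[2])/d[2]
def proj(s,p):
    E=np.array(s["extrinsics"]);q=E[:3,:3]@np.array(p)+E[:3,3]
    return np.array([s["cx"]+f(s)*q[0]/q[2],s["cy"]+f(s)*q[1]/q[2]])
def tri(l):
    A=np.zeros((3,3));b=np.zeros(3)
    for s,uv in l:
        c,d=ray(s,uv);d=d/np.linalg.norm(d);P=np.eye(3)-np.outer(d,d);A+=P;b+=P@c
    return np.linalg.solve(A,b)
def ortho(s,z,x0,x1,y0,y1,ppm=2000):
    # columns: -y direction, rows: -x direction (same sense as top picture)
    W=int((y1-y0)*ppm);H=int((x1-x0)*ppm)
    src=np.float32([proj(s,p) for p in [(x1,y1,z),(x1,y0,z),(x0,y0,z),(x0,y1,z)]])
    M=cv2.getPerspectiveTransform(src,np.float32([[0,0],[W,0],[W,H],[0,H]]))
    return cv2.warpPerspective(s["img"],M,(W,H),flags=cv2.INTER_CUBIC)
E
python3 - <<'E'
from h import *; from workcell import *
t=snapshot("top")
for n,uv,z in [("sq",(338,251),.022),("rd",(215,280),.022),("ob",(436,245),.022),("sm",(484,251),.022),("tsq",(459,189),.012),("trd",(337,183),.012),("tob",(405,180),.012),("tsm",(175,223),.012),("pot",(382,254),.043),("tape",(272,256),.025),("wheel",(265,200),.2),("p1",(140,271),.022),("p2",(176,293),.022),("p3",(205,187),.022)]:
    p=at_z(t,uv,z); print(n,np.round(p,3),round(np.hypot(p[0],p[1]),3))
for z,n,x in [(.022,"A",(.36,.52)),(.012,"B",(.5,.68))]:
    for y0,y1,m in [(-.45,-.05,"r"),(-.1,.3,"c"),(.2,.6,"l")]:
        o=ortho(t,z,x[0],x[1],y0,y1); cv2.imwrite(f"pics/o{n}{m}.png",o[:,:,::-1])
E
```

```text
sq [0.433 0.004 0.022] 0.433
rd [0.354 0.311 0.022] 0.472
ob [ 0.452 -0.242  0.022] 0.513
sm [ 0.439 -0.363  0.022] 0.569
tsq [ 0.596 -0.302  0.012] 0.668
trd [0.606 0.009 0.012] 0.606
tob [ 0.617 -0.164  0.012] 0.638
tsm [0.496 0.418 0.012] 0.649
pot [ 0.427 -0.104  0.043] 0.439
tape [0.417 0.169 0.025] 0.45
wheel [0.538 0.175 0.2  ] 0.566
p1 [0.374 0.499 0.022] 0.624
p2 [0.32  0.408 0.022] 0.518
p3 [0.588 0.342 0.022] 0.681
```

Run:
```python
from h import *; from workcell import *
t=snapshot("top")
tiles=[]
for n,x,y,z in [("sq",.433,.004,.022),("rd",.354,.311,.022),("ob",.452,-.242,.022),("sm",.439,-.363,.022),("tsq",.596,-.302,.012),("trd",.606,.009,.012),("tob",.617,-.164,.012),("tsm",.496,.418,.012)]:
    o=ortho(t,z,x-.065,x+.065,y-.065,y+.065,1500)[:,:,::-1].copy()
    tiles.append(o)
im=np.vstack([np.hstack(tiles[:4]),np.hstack(tiles[4:])])
print(im.shape);cv2.imwrite("pics/tiles.png",im)
```

```text
Traceback (most recent call last):
ValueError: all the input array dimensions except for the concatenation axis must match exactly, but along dimension 0, the array at index 0 has size 195 and the array at index 2 has size 194
```

```bash
sed -i 's/W=int(\(.*\));H=int(\(.*\))$/W=round(\1);H=round(\2)/' h.py; grep W= h.py
python3 - <<'E'
from h import *; from workcell import *
t=snapshot("top"); np.save("top.npy",t,allow_pickle=True)
tiles=[]
for n,x,y,z in [("sq",.433,.004,.022),("rd",.354,.311,.022),("ob",.452,-.242,.022),("sm",.439,-.363,.022),("tsq",.596,-.302,.012),("trd",.606,.009,.012),("tob",.617,-.164,.012),("tsm",.496,.418,.012)]:
    o=ortho(t,z,x-.065,x+.065,y-.065,y+.065,1500)[:,:,::-1].copy()
    tiles.append(o)
im=np.vstack([np.hstack(tiles[:4]),np.hstack(tiles[4:])])
print(im.shape);cv2.imwrite("pics/tiles.png",im)
E
```

```text
W=round((y1-y0)*ppm);H=round((x1-x0)*ppm)
(390, 780, 3)
```

View pics/tiles.png

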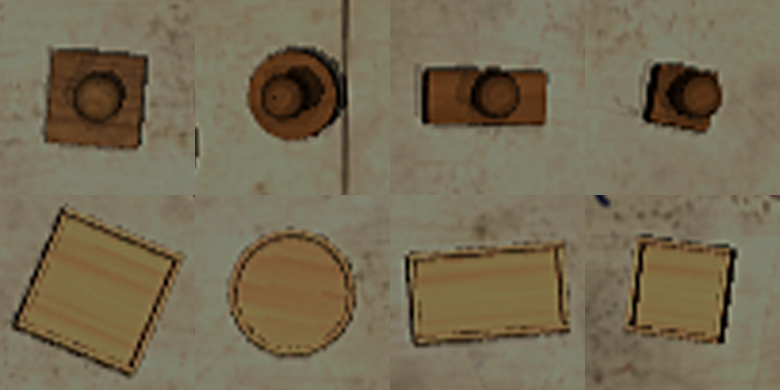

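```bash
cat > fit.py <<'E'
from h import *
from scipy.optimize import minimize
def prism(kind,a,b,z0,z1):
    if kind=="r":
        th=np.linspace(0,2*np.pi,40,endpoint=False);xy=np.c_[a*np.cos(th),a*np.sin(th)]
    else: xy=np.array([[-a,-b],[a,-b],[a,b],[-a,b]])
    return np.vstack([np.c_[xy,np.full(len(xy),z)] for z in (z0,z1)])
def knob():
    th=np.linspace(0,2*np.pi,24,endpoint=False)
    return np.vstack([np.c_[r*np.cos(th),r*np.sin(th),np.full(24,z)] for r,z in [(.0125,.041),(.015,.049),(.0125,.0575),(.006,.0635)]])
NECK=None
def parts(name):
    k={"stamp_square":("s",.031,.031),"stamp_round":("r",.03,.03),"stamp_oblong":("s",.018,.04),"stamp_small":("s",.02,.02)}
    t={"tray_square":("s",.043,.043),"tray_round":("r",.042,.042),"tray_oblong":("s",.03,.052),"tray_small":("s",.032,.032)}
    if name in k: return [prism(*k[name],0,.022),knob(),prism("r",.01,.01,.022,.036)]
    return [prism(*t[name],0,.012)]
SC=6
def rend(s,name,p,off,size,z=0.):
    c,sn=np.cos(p[2]),np.sin(p[2]);m=np.zeros(size,np.uint8)
    for P in parts(name):
        Q=P.copy();Q[:,0]=p[0]+c*P[:,0]-sn*P[:,1];Q[:,1]=p[1]+sn*P[:,0]+c*P[:,1];Q[:,2]+=z
        uv=np.array([proj(s,q) for q in Q]);uv=((uv+.5-off)*SC-.5)
        h=cv2.convexHull(np.float32(uv));cv2.fillConvexPoly(m,np.round(h*16).astype(np.int32),1,shift=4)
    return m
def crop(s,name,p,half=.07):
    uv=np.array([proj(s,(p[0]+i*half,p[1]+j*half,k)) for i in(-1,1) for j in(-1,1) for k in (0,.06)])
    a=np.floor(uv.min(0)).astype(int);b=np.ceil(uv.max(0)).astype(int)
    c=s["img"][a[1]:b[1],a[0]:b[0]];return cv2.resize(c,None,fx=SC,fy=SC,interpolation=cv2.INTER_CUBIC),a
def mask(c,name):
    h=cv2.cvtColor(c,cv2.COLOR_RGB2HSV).astype(int);bg=np.median(h.reshape(-1,3),0)
    if name.startswith("stamp"): return (((h[:,:,1]>140)&(h[:,:,0]<22)&(h[:,:,2]>12))).astype(np.uint8)
    return ((h[:,:,1]>100)&(h[:,:,0]<30)).astype(np.uint8)
def fitit(views,name,p0,z=0.):
    D=[]
    for s in views:
        c,a=crop(s,name,p0);m=mask(c,name);D.append((s,a,m,c))
    def cost(p):
        q=(p0[0]+p[0]*.01,p0[1]+p[1]*.01,p0[2]+p[2]*.2)
        return sum(1-(lambda r:(r&m).sum()/max(1,(r|m).sum()))(rend(s,name,q,a,m.shape,z)) for s,a,m,c in D)/len(D)
    best=None
    for st in ([0,0,0],[.5,-.5,.5],[-.5,.5,-.5]):
        r=minimize(cost,st,method="Nelder-Mead",options=dict(initial_simplex=np.array(st)+np.array([[0,0,0],[.5,0,0],[0,.5,0],[0,0,.5]]),xatol=.005,fatol=1e-4))
        if best is None or r.fun<best.fun:best=r
    p=best.x;q=np.array([p0[0]+p[0]*.01,p0[1]+p[1]*.01,p0[2]+p[2]*.2])
    vis=[]
    for s,a,m,c in D:
        v=c[:,:,::-1].copy();v2=v.copy()
        for mm,col in((m,(255,0,0)),(rend(s,name,q,a,m.shape,z),(0,255,0))):
            k,_=cv2.findContours(mm,cv2.RETR_EXTERNAL,cv2.CHAIN_APPROX_NONE);cv2.drawContours(v2,k,-1,col,2)
        vis.append(v2)
    return q,best.fun,vis
E
cat > all.py <<'E'
from fit import *; from workcell import *
t=snapshot("top");s=snapshot("side")
G={"stamp_square":(.433,.004,-.03),"stamp_round":(.354,.311,0),"stamp_oblong":(.452,-.242,0),"stamp_small":(.439,-.363,-.15),"tray_square":(.596,-.302,-.4),"tray_round":(.606,.009,0),"tray_oblong":(.617,-.164,.05),"tray_small":(.496,.418,-.1)}
T=[[],[]]
for n,g in G.items():
    rs=[]
    for V in ([t],[s],[t,s]):
        q,c,v=fitit(V,n,g);rs.append((np.round(q,4).tolist(),round(c,3)))
    print(n,*rs)
    for i in (0,1):T[i].append(cv2.resize(v[i],(200,150)))
cv2.imwrite("pics/fit.png",np.vstack([np.hstack(T[0][:4]),np.hstack(T[1][:4]),np.hstack(T[0][4:]),np.hstack(T[1][4:])]))
E
python3 all.py
```

```text
stamp_square ([0.432, 0.0051, -0.0745], np.float64(0.057)) ([0.4384, 0.0246, -0.1677], np.float64(0.349)) ([0.4329, 0.0056, -0.0901], np.float64(0.244))
stamp_round ([0.3556, 0.311, -0.1885], np.float64(0.112)) ([0.3613, 0.3287, -0.3744], np.float64(0.164)) ([0.3565, 0.3125, -0.0414], np.float64(0.188))
stamp_oblong ([0.4527, -0.2425, 0.0073], np.float64(0.116)) ([0.4566, -0.2374, -0.078], np.float64(0.372)) ([0.4534, -0.242, -0.0182], np.float64(0.266))
stamp_small ([0.4393, -0.365, -0.1138], np.float64(0.207)) ([0.4444, -0.3554, -0.2557], np.float64(0.444)) ([0.4405, -0.3651, -0.2197], np.float64(0.361))
tray_square ([0.5973, -0.3039, -0.3966], np.float64(0.029)) ([0.6028, -0.2986, -0.41], np.float64(0.384)) ([0.5981, -0.3035, -0.3978], np.float64(0.232))
tray_round ([0.6062, 0.009, 0.0448], np.float64(0.021)) ([0.6132, 0.0177, -0.3271], np.float64(0.1)) ([0.6069, 0.0091, 0.2795], np.float64(0.103))
tray_oblong ([0.6175, -0.1653, 0.0882], np.float64(0.038)) ([0.6232, -0.1593, 0.0768], np.float64(0.404)) ([0.6179, -0.1647, 0.088], np.float64(0.252))
tray_small ([0.4978, 0.4216, -0.1233], np.float64(0.055)) ([0.504, 0.434, -0.1622], np.float64(0.153)) ([0.4985, 0.4219, -0.1471], np.float64(0.161))
```

View pics/fit.png

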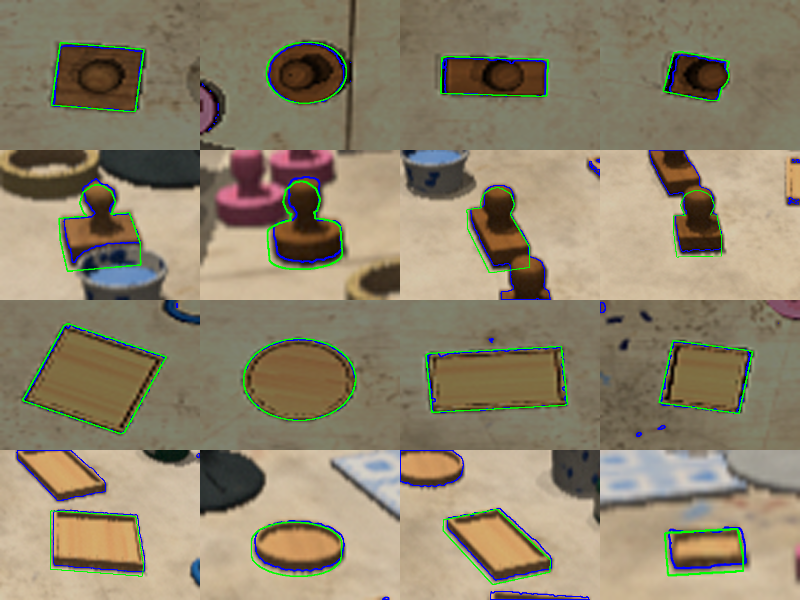

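```bash
cat > go.py <<'E'
import sys
from h import *
from workcell import get_obs
# print tool-frame delta to target x y z yaw(jaw direction angle, mod pi)
def cur():
    o=get_obs();Rm=R.from_quat(o["eef_rot"]).as_matrix();p=np.array(o["eef_pos"])
    return o,p,Rm
def delta(x,y,z,jaw=None):
    o,p,Rm=cur()
    d=Rm.T@(np.array([x,y,z])-p)*100
    yv=Rm[:,1];a=np.arctan2(yv[1],yv[0])
    j=a if jaw is None else jaw
    zt=np.array([0,0,-1.]);best=None
    for k in (0,np.pi):
        yt=np.array([np.cos(j+k),np.sin(j+k),0]);xt=np.cross(yt,zt)
        rv=R.from_matrix(Rm.T@np.c_[xt,yt,zt]).as_rotvec()
        if best is None or np.linalg.norm(rv)<np.linalg.norm(best):best=rv
    print("t",round(o["time_s"],2),"pos",np.round(p,4).tolist(),"jaw",round(a,3),"F",np.round(o["force"],1).tolist(),"open",round(o["opening"],4),"q",np.round(o["q"],2).tolist())
    print("shift cm",np.round(d,2).tolist(),"turn",np.round(best,3).tolist())
if __name__=="__main__":
    a=[float(v) for v in sys.argv[1:]];delta(*a)
E
python3 go.py .432 .005 .23 0
python3 - <<'E'
from h import *; from workcell import *
t=snapshot("top");s=snapshot("side")
print(tri([(t,(265,199)),(s,(340,189))]))
for uv in((231,200),(298,200)):print(at_z(t,uv,.15))
E
```

```text
t 2.35 pos [0.2062, 0.6164, 0.2313] jaw 1.248 F [-0.3, -0.1, 0.2] open 0.0854 q [-1.27, 0.61, -0.01, 1.42, 0.01, 1.1, -0.04]
shift cm [-40.81, -50.82, 0.13] turn [-0.0, 0.0, 1.248]
[0.54860412 0.17813828 0.15457484]
[0.54211247 0.25734151 0.15      ]
[0.54487758 0.10343505 0.15      ]
```

{"api": "apply_moves", "payload": {
  "targets": [
    [[-3.4, -0.9, 0], [0, 0, 0.065], 90],
    [[-3.4, -0.9, 0], [0, 0, 0.065], 90],
    [[-3.4, -0.9, 0], [0, 0, 0.065], 90],
    [[-3.4, -0.9, 0], [0, 0, 0.065], 90],
    [[-3.4, -0.9, 0], [0, 0, 0.065], 90],
    [[-3.4, -0.9, 0], [0, 0, 0.065], 90],
    [[-3.4, -0.9, 0], [0, 0, 0.065], 90],
    [[-3.4, -0.9, 0], [0, 0, 0.065], 90],
    [[-3.4, -0.9, 0], [0, 0, 0.065], 90],
    [[-3.4, -0.9, 0], [0, 0, 0.065], 90],
    [[-3.4, -0.9, 0], [0, 0, 0.065], 90],
    [[-3.4, -0.9, 0], [0, 0, 0.065], 90]
  ]
}}

```text
time_s: 3.45
eef_pos: [0.4501, 0.2816, 0.2274]
eef_rot: [0.53, 0.848, 0.005, -0.004]
force: [1.4, 0.2, 0.1]
opening: 0.055
```

```bash
python3 go.py .432 .005 .15 0
```

```text
t 3.45 pos [0.4501, 0.2816, 0.2274] jaw 0.453 F [1.4, 0.2, 0.1] open 0.055 q [-0.74, 0.44, 0.22, 1.78, -0.13, 0.93, -0.01]
shift cm [-24.17, -13.76, 7.39] turn [0.001, -0.013, 0.453]
```

{"api": "apply_moves", "payload": {
  "targets": [
    [[-3.3, -1.2, 0], [0, 0, 0.057], 90],
    [[-3.3, -1.2, 0], [0, 0, 0.057], 90],
    [[-3.3, -1.2, 0], [0, 0, 0.057], 90],
    [[-3.3, -1.2, 0], [0, 0, 0.057], 90],
    [[-3.3, -1.2, 0], [0, 0, 0.057], 90],
    [[-3.3, -1.0, 1], [0, 0, 0.057], 90],
    [[-3.3, -1.0, 2], [0, 0, 0.057], 90],
    [[-3, -0.5, 2], [0, 0, 0.054], 90]
  ]
}}

```text
time_s: 4.12
eef_pos: [0.4387, -0.0048, 0.1785]
eef_rot: [0.716, 0.698, 0.013, 0.002]
force: [1.1, -0.0, -0.7]
opening: 0.0551
```

```bash
python3 go.py .432 .005 .10 0
```

```text
t 4.12 pos [0.4387, -0.0048, 0.1785] jaw -0.026 F [1.1, -0.0, -0.7] open 0.0551 q [-0.3, 0.38, 0.37, 2.1, -0.24, 0.69, 0.2]
shift cm [0.83, -0.85, 7.85] turn [0.021, -0.016, -0.026]
```

{"api": "apply_moves", "payload": {
  "targets": [
    [[0.3, -0.3, 2.5], [0.01, -0.01, -0.01], 90],
    [[0.3, -0.3, 2.5], [0.01, -0.01, -0.01], 90],
    [[0.2, -0.2, 2.5], [0, 0, 0], 90],
    [[0, 0, 0], [0, 0, 0], 90]
  ]
}}

```text
time_s: 4.45
eef_pos: [0.4309, -0.0071, 0.1011]
eef_rot: [0.717, 0.697, -0.002, 0.004]
force: [-0.1, 0.2, -1.0]
opening: 0.0551
```

```bash
python3 go.py .432 .005 .03 0
python3 - <<'E'
from h import *; from workcell import *
o=get_obs();p=np.array(o["eef_pos"]);Rm=R.from_quat(o["eef_rot"]).as_matrix()
T=[]
for n in("top","side"):
    s=snapshot(n);u=proj(s,p);im=s["img"][:,:,::-1].copy()
    c=np.round(u).astype(int);k=45
    a=cv2.resize(im[c[1]-k:c[1]+k,c[0]-k:c[0]+k],None,fx=4.4,fy=4.4,interpolation=cv2.INTER_CUBIC)
    for pt in(p,p+Rm[:,1]*.0275,p-Rm[:,1]*.0275,np.array([.432,.005,.049])):
        v=(proj(s,pt)+.5-(c-k))*4.4;cv2.circle(a,tuple(np.round(v).astype(int)),4,(0,255,0),1)
    T.append(a)
cv2.imwrite("pics/g1.png",np.hstack(T))
E
```

```text
t 4.45 pos [0.4309, -0.0071, 0.1011] jaw -0.027 F [-0.1, 0.2, -1.0] open 0.0551 q [-0.26, 0.51, 0.31, 2.19, -0.31, 0.48, 0.26]
shift cm [1.28, 0.05, 7.1] turn [0.003, 0.009, -0.027]
```

View pics/g1.png

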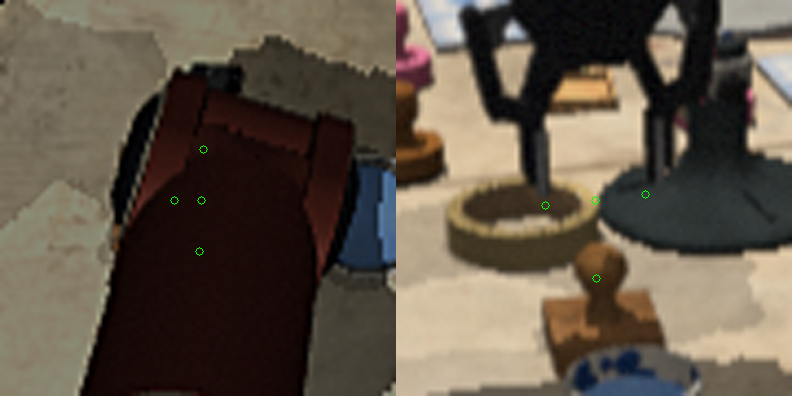

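{"api": "apply_moves", "payload": {
  "targets": [
    [[1.2, 0, 1.5], [0, 0, -0.02], 90],
    [[0, 0, 2.0], [0, 0, 0], 90],
    [[0, 0, 2.0], [0, 0, 0], 90],
    [[0, 0, 1.3], [0, 0, 0], 90],
    [[0, 0, 0], [0, 0, 0], 90]
  ]
}}

```text
time_s: 4.97
eef_pos: [0.4462, 0.0058, 0.0428]
eef_rot: [0.708, 0.706, 0.01, 0.015]
force: [0.2, 0.1, 0.2]
opening: 0.0552
```

```bash
python3 go.py .432 .005 .027 0;  cat > look.py <<'E'
from h import *; from workcell import *
import sys
o=get_obs();p=np.array(o["eef_pos"]);Rm=R.from_quat(o["eef_rot"]).as_matrix()
T=[]
for n in("top","side"):
    s=snapshot(n);u=proj(s,p);im=s["img"][:,:,::-1].copy()
    c=np.round(u).astype(int);k=45
    a=cv2.resize(im[max(0,c[1]-k):c[1]+k,c[0]-k:c[0]+k],(396,396),interpolation=cv2.INTER_CUBIC)
    T.append(a)
cv2.imwrite("pics/%s.png"%sys.argv[1],np.hstack(T))
E
python3 look.py g2
```

```text
t 4.97 pos [0.4462, 0.0058, 0.0428] jaw -0.003 F [0.2, 0.1, 0.2] open 0.0552 q [-0.2, 0.63, 0.2, 2.21, -0.38, 0.29, 0.31]
shift cm [-0.07, -1.48, 1.53] turn [0.035, 0.007, -0.003]
```

View pics/g2.png

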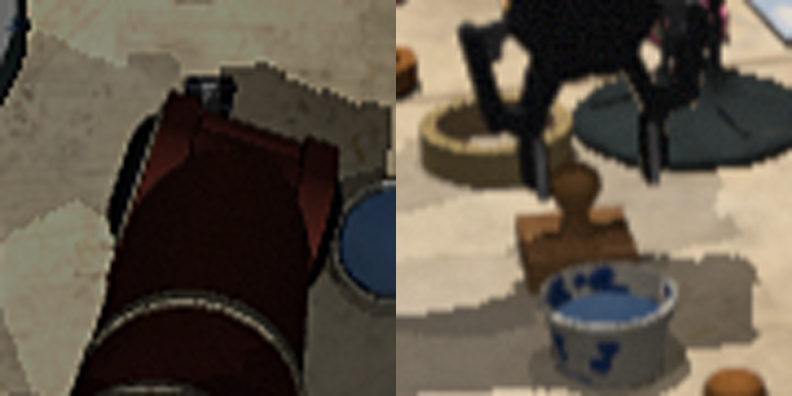

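{"api": "apply_moves", "payload": {
  "targets": [
    [[0, -0.8, 0], [0.02, 0, 0], 90],
    [[0, -0.7, 0], [0.02, 0, 0], 90]
  ]
}}

```text
time_s: 5.23
eef_pos: [0.4336, 0.0057, 0.0464]
eef_rot: [0.708, 0.706, -0.002, 0.003]
force: [-1.1, 0.4, 0.8]
opening: 0.0552
```

```bash
python3 go.py .432 .005 .027 0
```

```text
t 5.23 pos [0.4336, 0.0057, 0.0464] jaw -0.004 F [-1.1, 0.4, 0.8] open 0.0552 q [-0.21, 0.62, 0.21, 2.22, -0.37, 0.33, 0.3]
shift cm [-0.06, -0.16, 1.94] turn [0.001, 0.006, -0.004]
```

{"api": "apply_moves", "payload": {
  "targets": [
    [[0, -0.2, 0.8], [0, 0, 0], 90],
    [[0, -0.3, 0.8], [0.01, 0, 0], 90],
    [[0, -0.2, 0.4], [0.01, 0, 0], 90],
    [[0, -0.1, 0], [0, 0, 0], 90]
  ]
}}

```text
time_s: 5.57
eef_pos: [0.4254, 0.006, 0.0272]
eef_rot: [0.708, 0.706, -0.008, -0.004]
force: [-0.0, -0.1, 1.0]
opening: 0.0554
```

```bash
python3 go.py .432 .005 .027 0
```

```text
t 5.57 pos [0.4254, 0.006, 0.0272] jaw -0.003 F [-0.0, -0.1, 1.0] open 0.0554 q [-0.2, 0.66, 0.19, 2.23, -0.38, 0.29, 0.32]
shift cm [-0.1, 0.66, 0.01] turn [-0.018, 0.006, -0.003]
```

{"api": "apply_moves", "payload": {
  "targets": [
    [[-0.1, 0.6, 0], [-0.018, 0.006, 0], 90],
    [[0, 0, 0], [0, 0, 0], 90]
  ]
}}

```text
time_s: 5.73
eef_pos: [0.4313, 0.0049, 0.0264]
eef_rot: [0.708, 0.706, -0.0, 0.0]
force: [0.3, -0.1, -0.6]
opening: 0.0551
```

```bash
python3 go.py .432 .005 .027 0; python3 look.py g3
```

```text
t 5.73 pos [0.4313, 0.0049, 0.0264] jaw -0.003 F [0.3, -0.1, -0.6] open 0.0551 q [-0.18, 0.66, 0.17, 2.23, -0.39, 0.28, 0.33]
shift cm [0.01, 0.07, -0.06] turn [0.0, 0.0, -0.003]
```

View pics/g3.png

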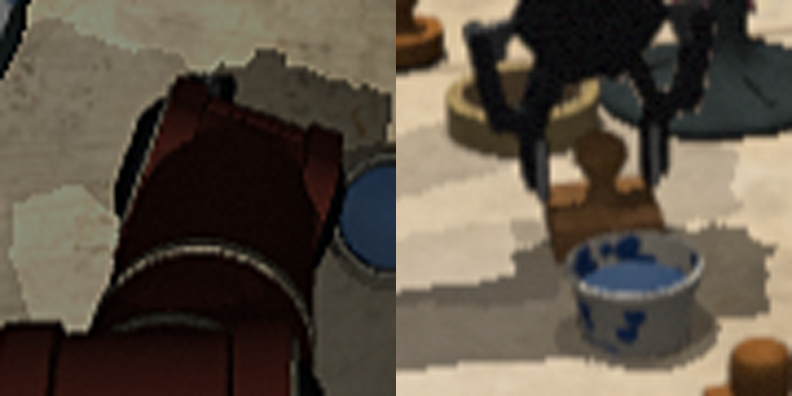

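{"api": "apply_moves", "payload": {
  "targets": [
    [[0, 0, 0], [0, 0, 0], 160],
    [[0, 0, 0], [0, 0, 0], 255],
    [[0, 0, 0], [0, 0, 0], 255],
    [[0, 0, 0], [0, 0, 0], 255],
    [[0, 0, 0], [0, 0, 0], 255],
    [[0, 0, 0], [0, 0, 0], 255]
  ]
}}

```text
time_s: 6.33
eef_pos: [0.4311, 0.0054, 0.0272]
eef_rot: [0.708, 0.706, 0.0, -0.0]
force: [0.6, 0.2, -1.6]
opening: 0.0262
```

{"api": "apply_moves", "payload": {
  "targets": [
    [[0, 0, -2], [0, 0, 0], 255],
    [[0, 0, -3], [0, 0, 0], 255],
    [[0, 0, -3], [0, 0, 0], 255],
    [[0, 0, -3], [0, 0, 0], 255]
  ]
}}

```text
time_s: 6.67
eef_pos: [0.426, 0.0052, 0.1349]
eef_rot: [0.708, 0.706, -0.007, -0.007]
force: [1.0, 0.0, -2.3]
opening: 0.0258
```

```bash
python3 go.py .5973 -.3039 .10 -0.325; python3 look.py g4
```

```text
t 6.67 pos [0.426, 0.0052, 0.1349] jaw -0.003 F [1.0, 0.0, -2.3] open 0.0258 q [-0.31, 0.45, 0.35, 2.15, -0.27, 0.6, 0.23]
shift cm [-30.86, 17.28, 3.18] turn [-0.019, 0.003, 0.322]
```

View pics/g4.png

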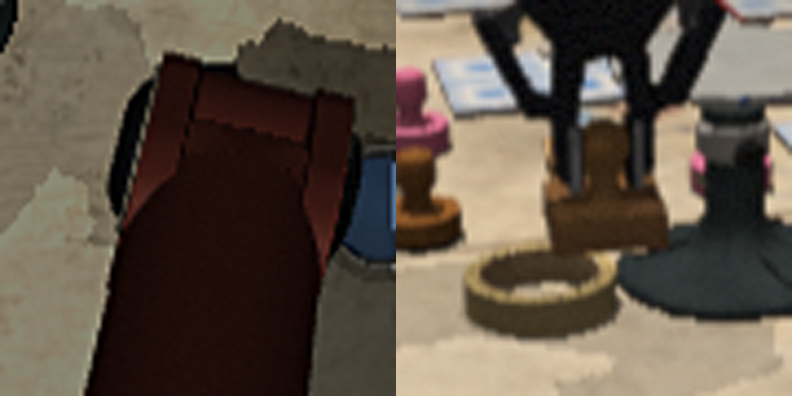

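{"api": "apply_moves", "payload": {
  "targets": [
    [[-2.8, 2.2, 0], [-0.002, 0, 0.032], 255],
    [[-2.8, 2.2, 0], [-0.002, 0, 0.032], 255],
    [[-2.8, 2.2, 0], [-0.002, 0, 0.032], 255],
    [[-2.8, 2.2, 0], [-0.002, 0, 0.032], 255],
    [[-2.8, 2.2, 0], [-0.002, 0, 0.032], 255],
    [[-2.8, 2.2, 0], [-0.002, 0, 0.032], 255],
    [[-2.8, 2.2, 0], [-0.002, 0, 0.032], 255],
    [[-2.8, 2.2, 0], [-0.002, 0, 0.032], 255],
    [[-2.8, 2.2, 0], [-0.002, 0, 0.032], 255],
    [[-2.8, 2.2, 0], [-0.002, 0, 0.032], 255],
    [[0, 0, 0], [0, 0, 0], 255]
  ]
}}

```text
time_s: 7.68
eef_pos: [0.6058, -0.3063, 0.1194]
eef_rot: [0.811, 0.585, -0.0, -0.006]
force: [-0.9, -1.2, -1.2]
opening: 0.0262
```

```bash
python3 go.py .5973 -.3039 .08 -0.325; python3 look.py g5
```

```text
t 7.68 pos [0.6058, -0.3063, 0.1194] jaw -0.321 F [-0.9, -1.2, -1.2] open 0.0262 q [0.23, 0.8, 0.4, 1.45, -0.35, 0.97, 0.4]
shift cm [-0.06, -0.84, 3.95] turn [-0.01, -0.006, 0.004]
```

View pics/g5.png

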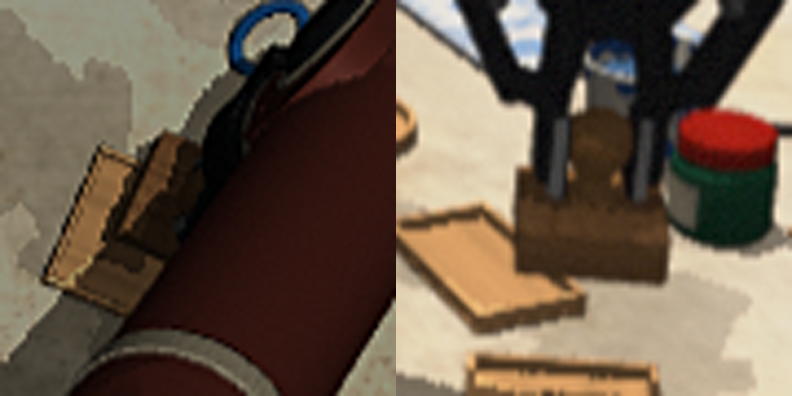

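{"api": "apply_moves", "payload": {
  "targets": [
    [[0, -0.8, 1.0], [-0.01, -0.006, 0.004], 255],
    [[0, 0, 2.0], [0, 0, 0], 255],
    [[0, 0, 2.0], [0, 0, 0], 255],
    [[0, 0, 1.6], [0, 0, 0], 255],
    [[0, 0, 0], [0, 0, 0], 255]
  ]
}}

```text
time_s: 8.2
eef_pos: [0.5958, -0.2845, 0.0471]
eef_rot: [0.808, 0.589, 0.003, -0.01]
force: [-0.5, 0.9, -2.6]
opening: 0.0261
```

```bash
python3 go.py .5973 -.3039 .031 -0.325; python3 look.py g6
```

```text
t 8.2 pos [0.5958, -0.2845, 0.0471] jaw -0.312 F [-0.5, 0.9, -2.6] open 0.0261 q [0.23, 0.86, 0.35, 1.55, -0.39, 0.81, 0.43]
shift cm [-1.83, 0.76, 1.57] turn [-0.013, -0.018, 0.013]
```

View pics/g6.png

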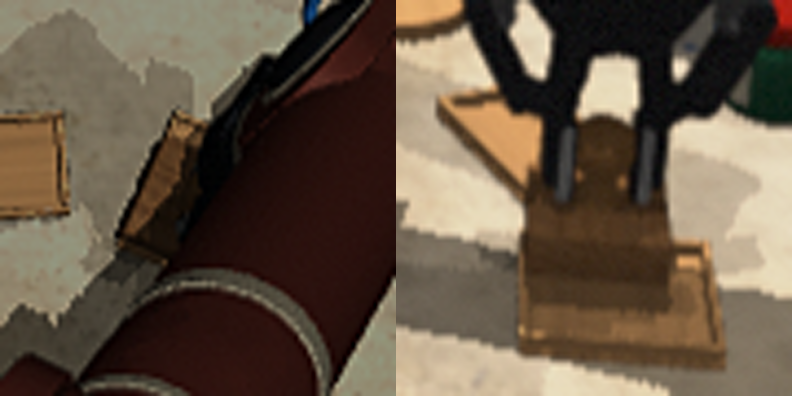

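{"api": "apply_moves", "payload": {
  "targets": [
    [[-0.9, 0.4, 0], [-0.006, -0.009, 0.006], 255],
    [[-0.9, 0.4, 0], [-0.006, -0.009, 0.006], 255],
    [[0, 0, 0], [0, 0, 0], 255]
  ]
}}

```text
time_s: 8.55
eef_pos: [0.6023, -0.3068, 0.0534]
eef_rot: [0.811, 0.584, 0.002, 0.006]
force: [0.0, -0.5, -1.3]
opening: 0.0261
```

```bash
python3 go.py .5973 -.3039 .031 -0.325; python3 look.py g7
```

```text
t 8.55 pos [0.6023, -0.3068, 0.0534] jaw -0.323 F [0.0, -0.5, -1.3] open 0.0261 q [0.24, 0.87, 0.37, 1.53, -0.39, 0.81, 0.43]
shift cm [0.13, -0.59, 2.24] turn [0.012, 0.004, 0.002]
```

View pics/g7.png

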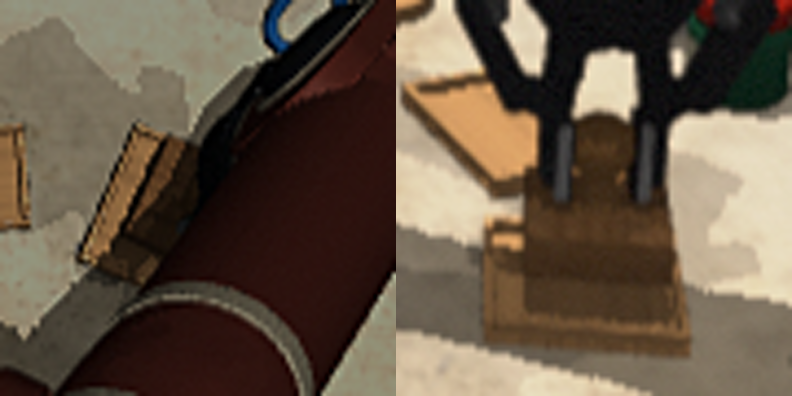

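{"api": "apply_moves", "payload": {
  "targets": [
    [[0.1, -0.5, 0.6], [0.012, 0.004, 0], 255],
    [[-0.2, 0, 0.6], [0, 0, 0], 255],
    [[-0.1, 0, 0], [0, 0, 0], 255]
  ]
}}

```text
time_s: 8.9
eef_pos: [0.5973, -0.3051, 0.0415]
eef_rot: [0.811, 0.585, 0.001, -0.001]
force: [-0.2, 0.3, -2.3]
opening: 0.0258
```

```bash
python3 go.py .5973 -.3039 .031 -0.325
```

```text
t 8.9 pos [0.5973, -0.3051, 0.0415] jaw -0.321 F [-0.2, 0.3, -2.3] open 0.0258 q [0.25, 0.88, 0.36, 1.54, -0.39, 0.8, 0.44]
shift cm [0.11, -0.04, 1.05] turn [-0.001, -0.004, 0.004]
```

{"api": "apply_moves", "payload": {
  "targets": [
    [[0, 0, 0.4], [0, 0, 0], 255],
    [[0, 0, 0.4], [0, 0, 0], 255],
    [[0, 0, 0.2], [0, 0, 0], 255],
    [[0, 0, 0], [0, 0, 0], 255]
  ]
}}

```text
time_s: 9.23
eef_pos: [0.597, -0.3054, 0.0313]
eef_rot: [0.811, 0.585, 0.001, -0.002]
force: [-0.4, 0.6, 1.0]
opening: 0.0263
```

```bash
python3 go.py .5973 -.3039 .031 -0.325; python3 look.py g8
```

```text
t 9.23 pos [0.597, -0.3054, 0.0313] jaw -0.322 F [-0.4, 0.6, 1.0] open 0.0263 q [0.25, 0.89, 0.35, 1.54, -0.4, 0.78, 0.44]
shift cm [0.15, -0.02, 0.03] turn [-0.001, -0.004, 0.003]
```

View pics/g8.png

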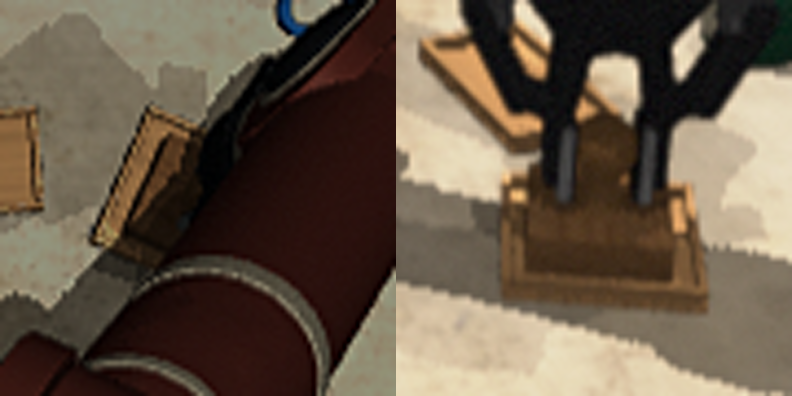

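{"api": "apply_moves", "payload": {
  "targets": [
    [[0, 0, 0.1], [0, 0, 0], 255],
    [[0, 0, 0], [0, 0, 0], 140],
    [[0, 0, 0], [0, 0, 0], 90],
    [[0, 0, 0], [0, 0, 0], 90],
    [[0, 0, 0], [0, 0, 0], 90],
    [[0, 0, -1.5], [0, 0, 0], 90],
    [[0, 0, -3], [0, 0, 0], 90],
    [[0, 0, -4], [0, 0, 0], 90],
    [[0, 0, -4], [0, 0, 0], 90],
    [[0, 0, -4], [0, 0, 0], 90]
  ]
}}

```text
time_s: 10.17
eef_pos: [0.5918, -0.3014, 0.1875]
eef_rot: [0.811, 0.585, -0.005, -0.014]
force: [1.3, -0.4, -0.4]
opening: 0.0552
```

```bash
python3 go.py .5 .1 .23 0
python3 - <<'E'
from fit import *; from workcell import *
s=snapshot("side");t=snapshot("top")
a=t["img"][140:330,160:540,::-1];b=s["img"][200:390,270:500,::-1]
cv2.imwrite("pics/h1.png",np.hstack([cv2.resize(a,None,fx=1.3,fy=1.3),cv2.resize(b,None,fx=1.3,fy=1.3)]))
E
```

```text
t 10.17 pos [0.5918, -0.3014, 0.1875] jaw -0.321 F [1.3, -0.4, -0.4] open 0.0552 q [0.21, 0.72, 0.43, 1.41, -0.31, 1.1, 0.37]
shift cm [35.22, -21.5, -3.33] turn [-0.026, -0.013, -0.322]
```

View pics/h1.png

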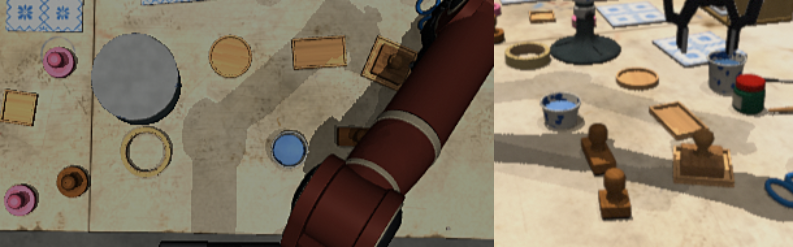

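{"api": "apply_moves", "payload": {
  "targets": [
    [[3.3, -1.4, -0.8], [-0.003, -0.002, -0.058], 90],
    [[3.3, -1.4, -0.8], [-0.003, -0.002, -0.058], 90],
    [[3.3, -1.4, -0.8], [-0.003, -0.002, -0.058], 90],
    [[3.3, -1.4, -0.8], [-0.003, -0.002, -0.058], 90],
    [[3.3, -1.4, -0.8], [-0.003, -0.002, -0.058], 90],
    [[3.3, -1.4, -0.8], [-0.003, 0, -0.058], 90],
    [[3.3, -1.4, 0], [-0.003, 0, -0.058], 90],
    [[3.3, -1.4, 0], [0, 0, -0.058], 90],
    [[3.3, -1.4, 0], [0, 0, -0.058], 90]
  ]
}}

```text
time_s: 11.02
eef_pos: [0.4957, -0.0005, 0.2394]
eef_rot: [0.629, 0.777, -0.0, 0.013]
force: [0.7, 0.5, -0.6]
opening: 0.055
```

```bash
python3 go.py .3556 .311 .15 0.718
```

```text
t 11.02 pos [0.4957, -0.0005, 0.2394] jaw 0.211 F [0.7, 0.5, -0.6] open 0.055 q [-0.29, 0.37, 0.33, 1.87, -0.13, 0.9, 0.31]
shift cm [33.56, -7.33, 8.15] turn [0.011, 0.024, -0.507]
```

{"api": "apply_moves", "payload": {
  "targets": [
    [[3.4, 0.1, 0], [0.001, 0.003, -0.051], 90],
    [[3.4, 0.1, 0], [0.001, 0.003, -0.051], 90],
    [[3.4, 0.1, 0], [0.001, 0.003, -0.051], 90],
    [[3.4, 0.1, 0], [0.001, 0.003, -0.051], 90],
    [[3.4, 0.1, 0], [0.001, 0.003, -0.051], 90],
    [[3.4, 0.1, 0], [0.001, 0.003, -0.051], 90],
    [[3.4, 0.1, 0], [0.001, 0.003, -0.051], 90],
    [[3.4, 0.1, 1], [0.001, 0.003, -0.051], 90],
    [[3.4, 0.1, 2], [0.001, 0, -0.051], 90],
    [[3, 0.1, 2], [0.001, 0, -0.051], 90],
    [[0, 0, 2], [0, 0, 0], 90],
    [[0, 0, 0], [0, 0, 0], 90]
  ]
}}

```text
time_s: 12.02
eef_pos: [0.346, 0.3275, 0.1634]
eef_rot: [0.393, 0.92, 0.007, -0.001]
force: [0.0, -1.0, 0.0]
opening: 0.0556
```

```bash
python3 go.py .3556 .311 .09 0.718; python3 look.py k1
```

```text
t 12.02 pos [0.346, 0.3275, 0.1634] jaw 0.763 F [0.0, -1.0, 0.0] open 0.0556 q [-0.86, 0.44, 0.08, 2.01, -0.07, 0.69, 0.03]
shift cm [-1.91, -0.54, 7.32] turn [0.011, -0.007, 0.045]
```

View pics/k1.png

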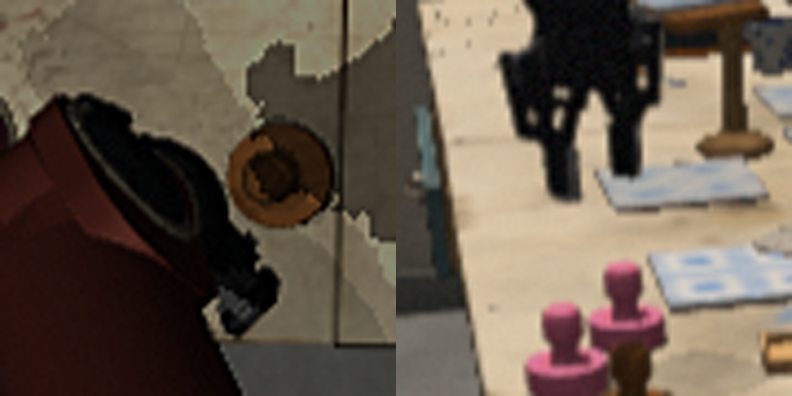

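{"api": "apply_moves", "payload": {
  "targets": [
    [[-1.0, -0.3, 1.5], [0.005, -0.003, 0.022], 90],
    [[-0.9, -0.2, 2], [0.005, -0.003, 0.022], 90],
    [[0, 0, 2], [0, 0, 0], 90],
    [[0, 0, 1], [0, 0, 0], 90],
    [[0, 0, 0], [0, 0, 0], 90]
  ]
}}

```text
time_s: 12.53
eef_pos: [0.3689, 0.3096, 0.1065]
eef_rot: [0.421, 0.907, 0.011, 0.006]
force: [0.0, 0.0, 0.4]
opening: 0.0553
```

```bash
python3 go.py .3556 .311 .029 0.718; python3 look.py k2
```

```text
t 12.53 pos [0.3689, 0.3096, 0.1065] jaw 0.701 F [0.0, 0.0, 0.4] open 0.0553 q [-0.81, 0.53, 0.09, 2.06, -0.09, 0.52, 0.04]
shift cm [0.98, -1.12, 7.72] turn [0.025, 0.002, -0.017]
```

View pics/k2.png

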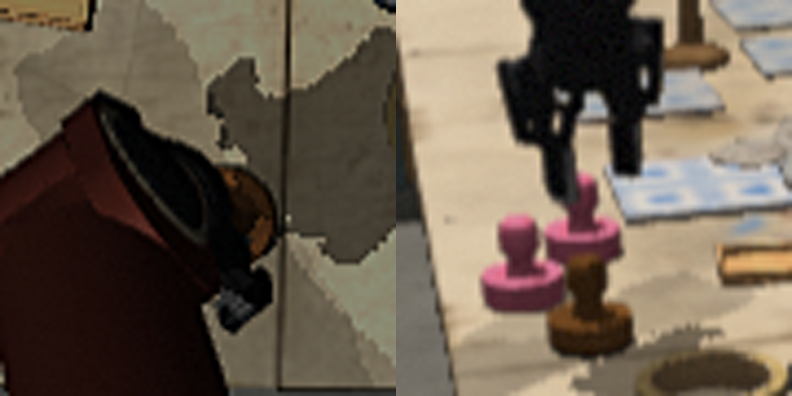

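{"api": "apply_moves", "payload": {
  "targets": [
    [[0.6, -0.7, 0.5], [0.015, 0, -0.01], 90],
    [[0.3, -0.5, 1], [0.01, 0, 0], 90],
    [[0, -0.2, 1.3], [0, 0, 0], 90],
    [[0, -0.2, 1.3], [0.005, 0, 0], 90],
    [[0, -0.1, 0], [0, 0, 0], 90]
  ]
}}

```text
time_s: 13.05
eef_pos: [0.352, 0.3091, 0.069]
eef_rot: [0.417, 0.909, 0.003, 0.002]
force: [-0.0, -0.4, 0.1]
opening: 0.0552
```

```bash
python3 go.py .3556 .311 .029 0.718
```

```text
t 13.05 pos [0.352, 0.3091, 0.069] jaw 0.712 F [-0.0, -0.4, 0.1] open 0.0552 q [-0.82, 0.59, 0.07, 2.11, -0.1, 0.43, 0.04]
shift cm [-0.09, 0.37, 4.01] turn [0.007, 0.001, -0.006]
```

{"api": "apply_moves", "payload": {
  "targets": [
    [[0, 0.2, 1], [0, 0, 0], 90],
    [[0, -0.1, 1], [0.005, 0, 0], 90],
    [[0, -0.1, 1], [0.005, 0, 0], 90],
    [[0, -0.1, 0.8], [0, 0, 0], 90],
    [[0, 0, 0], [0, 0, 0], 90]
  ]
}}

```text
time_s: 13.47
eef_pos: [0.3511, 0.3099, 0.0285]
eef_rot: [0.416, 0.91, -0.001, -0.0]
force: [0.6, -0.4, 0.1]
opening: 0.0554
```

```bash
python3 go.py .3556 .311 .029 0.718; python3 look.py k3
```

```text
t 13.47 pos [0.3511, 0.3099, 0.0285] jaw 0.713 F [0.6, -0.4, 0.1] open 0.0554 q [-0.81, 0.68, 0.06, 2.13, -0.1, 0.34, 0.05]
shift cm [-0.21, 0.41, -0.05] turn [-0.002, 0.0, -0.005]
```

View pics/k3.png

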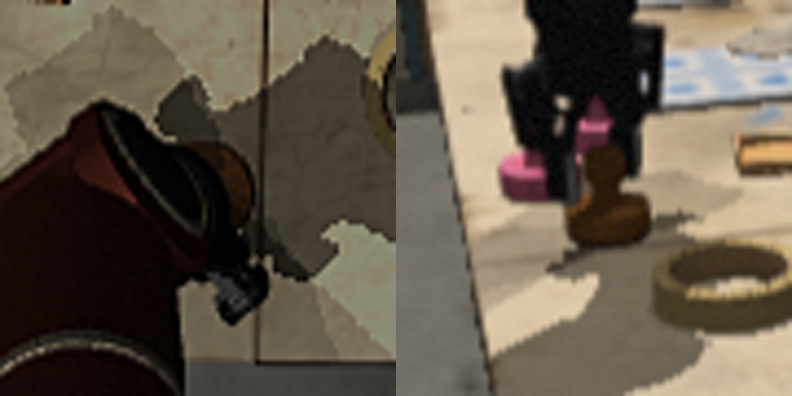

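{"api": "apply_moves", "payload": {
  "targets": [
    [[-0.2, 0.4, 0], [0, 0, 0], 90],
    [[0, 0, 0], [0, 0, 0], 160],
    [[0, 0, 0], [0, 0, 0], 255],
    [[0, 0, 0], [0, 0, 0], 255],
    [[0, 0, 0], [0, 0, 0], 255],
    [[0, 0, 0], [0, 0, 0], 255],
    [[0, 0, 0], [0, 0, 0], 255]
  ]
}}

```text
time_s: 14.15
eef_pos: [0.3578, 0.3122, 0.0312]
eef_rot: [0.416, 0.909, 0.001, 0.001]
force: [-0.4, -0.2, -1.6]
opening: 0.0276
```

```bash
python3 go.py .3556 .311 .029 0.718; python3 look.py k4
```

```text
t 14.15 pos [0.3578, 0.3122, 0.0312] jaw 0.713 F [-0.4, -0.2, -1.6] open 0.0276 q [-0.8, 0.67, 0.06, 2.11, -0.1, 0.35, 0.05]
shift cm [0.05, -0.24, 0.22] turn [0.003, 0.0, -0.005]
```

View pics/k4.png

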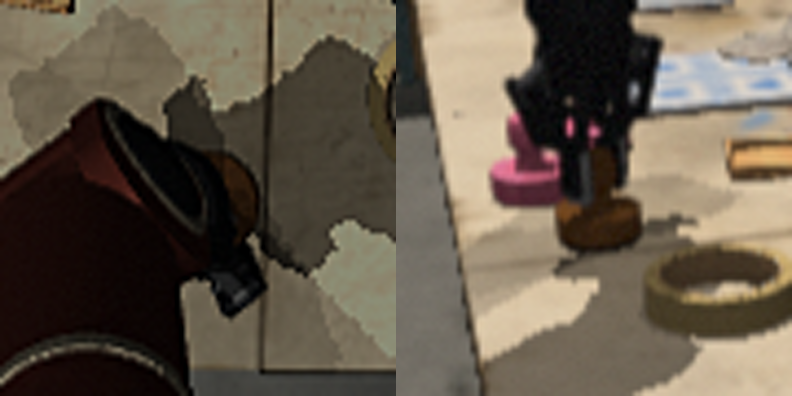

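{"api": "apply_moves", "payload": {
  "targets": [
    [[0, 0, -2], [0, 0, 0], 255],
    [[0, 0, -3], [0, 0, 0], 255],
    [[0, 0, -4], [0, 0, 0], 255],
    [[0, 0, -4], [0, 0, 0], 255],
    [[0, 0, -4], [0, 0, 0], 255],
    [[0, 0, -3], [0, 0, 0], 255]
  ]
}}

```text
time_s: 14.75
eef_pos: [0.353, 0.3082, 0.2317]
eef_rot: [0.416, 0.909, -0.009, -0.003]
force: [1.0, 1.2, -1.3]
opening: 0.0279
```

```bash
python3 go.py .6062 .009 .24 0; python3 look.py k5
```

```text
t 14.75 pos [0.353, 0.3082, 0.2317] jaw 0.713 F [1.0, 1.2, -1.3] open 0.0279 q [-0.85, 0.35, 0.12, 1.91, -0.05, 0.9, 0.01]
shift cm [-39.2, -0.42, -0.77] turn [-0.018, 0.008, 0.713]
```

View pics/k5.png

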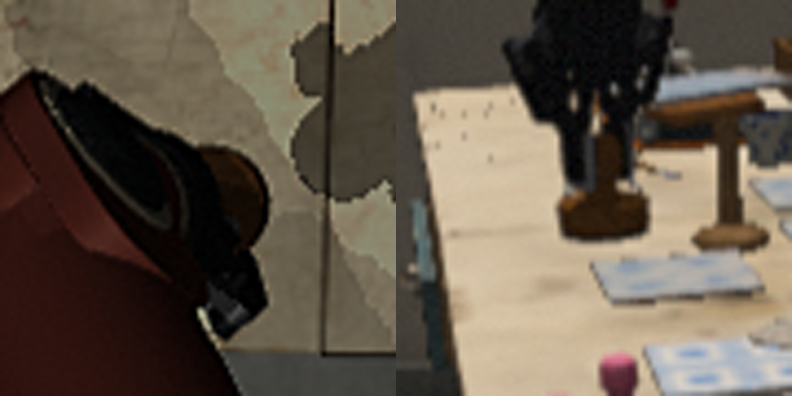

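{"api": "apply_moves", "payload": {
  "targets": [
    [[-3.0, 0, -0.5], [-0.002, 0, 0.06], 255],
    [[-3.3, 0, -0.5], [-0.002, 0, 0.06], 255],
    [[-3.3, 0, -0.5], [-0.002, 0, 0.06], 255],
    [[-3.3, 0, -0.3], [-0.002, 0, 0.06], 255],
    [[-3.3, 0, 0], [-0.002, 0, 0.06], 255],
    [[-3.3, 0, 0], [-0.002, 0, 0.06], 255],
    [[-3.3, 0, 0], [-0.002, 0, 0.06], 255],
    [[-3.3, 0, 0], [-0.002, 0, 0.06], 255]
  ]
}}

```text
time_s: 15.52
eef_pos: [0.4764, 0.0842, 0.245]
eef_rot: [0.619, 0.785, 0.0, -0.003]
force: [-0.0, 0.2, -1.2]
opening: 0.0275
```

```bash
python3 go.py .6062 .009 .15 0
```

```text
t 15.52 pos [0.4764, 0.0842, 0.245] jaw 0.236 F [-0.0, 0.2, -1.2] open 0.0275 q [-0.44, 0.35, 0.31, 1.87, -0.14, 0.94, 0.17]
shift cm [-10.38, 10.89, 9.43] turn [-0.003, -0.004, 0.236]
```

{"api": "apply_moves", "payload": {
  "targets": [
    [[-3, 1.5, 0], [0, 0, 0.05], 255],
    [[-3, 2, 0], [0, 0, 0.05], 255],
    [[-2, 2.5, 0.5], [0, 0, 0.05], 255],
    [[-0.5, 3, 1], [0, 0, 0.05], 255],
    [[0, 2, 2], [0, 0, 0.03], 255],
    [[0, 0, 3], [0, 0, 0], 255],
    [[0, 0, 3], [0, 0, 0], 255],
    [[0, 0, 0], [0, 0, 0], 255]
  ]
}}

```text
time_s: 16.18
eef_pos: [0.5996, -0.0056, 0.1346]
eef_rot: [0.717, 0.697, -0.008, -0.004]
force: [-0.5, 0.9, -1.7]
opening: 0.0275
```

```bash
python3 go.py .6062 .009 .06 0; python3 look.py k6
```

```text
t 16.18 pos [0.5996, -0.0056, 0.1346] jaw -0.028 F [-0.5, 0.9, -1.7] open 0.0275 q [-0.24, 0.67, 0.34, 1.68, -0.27, 0.86, 0.19]
shift cm [1.53, 0.75, 7.44] turn [-0.017, 0.006, -0.028]
```

View pics/k6.png

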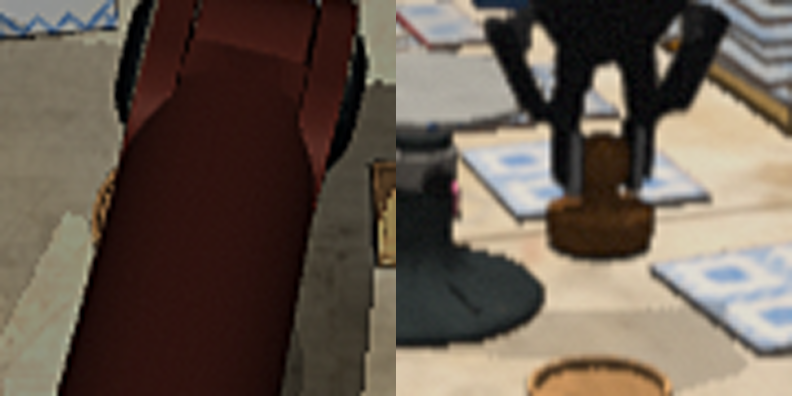

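{"api": "apply_moves", "payload": {
  "targets": [
    [[0.8, 0.4, 1], [-0.008, 0.003, 0], 255],
    [[0.6, 0.3, 1.5], [-0.008, 0.003, 0], 255],
    [[0, 0, 2], [0, 0, 0], 255],
    [[0, 0, 1.8], [0, 0, 0], 255],
    [[0, 0, 0], [0, 0, 0], 255]
  ]
}}

```text
time_s: 16.7
eef_pos: [0.6178, 0.0119, 0.0836]
eef_rot: [0.716, 0.698, 0.012, 0.009]
force: [-0.7, 0.7, -1.0]
opening: 0.0281
```

```bash
python3 go.py .6062 .009 .035 0
```

```text
t 16.7 pos [0.6178, 0.0119, 0.0836] jaw -0.025 F [-0.7, 0.7, -1.0] open 0.0281 q [-0.24, 0.74, 0.3, 1.71, -0.32, 0.71, 0.2]
shift cm [-0.34, -1.3, 4.82] turn [0.029, -0.003, -0.025]
```

{"api": "apply_moves", "payload": {
  "targets": [
    [[-0.2, -0.9, 0.6], [0.015, 0, 0], 255],
    [[-0.1, -0.6, 0.8], [0.012, 0, 0], 255],
    [[0, 0, 0.8], [0, 0, 0], 255],
    [[0, 0, 0], [0, 0, 0], 255]
  ]
}}

```text
time_s: 17.03
eef_pos: [0.6048, 0.011, 0.0646]
eef_rot: [0.715, 0.699, 0.005, 0.001]
force: [-0.3, 0.2, -0.5]
opening: 0.0279
```

```bash
python3 go.py .6062 .009 .035 0; python3 look.py k7
```

```text
t 17.03 pos [0.6048, 0.011, 0.0646] jaw -0.023 F [-0.3, 0.2, -0.5] open 0.0279 q [-0.23, 0.76, 0.29, 1.74, -0.33, 0.68, 0.22]
shift cm [-0.22, 0.11, 2.96] turn [0.009, -0.005, -0.023]
```

View pics/k7.png

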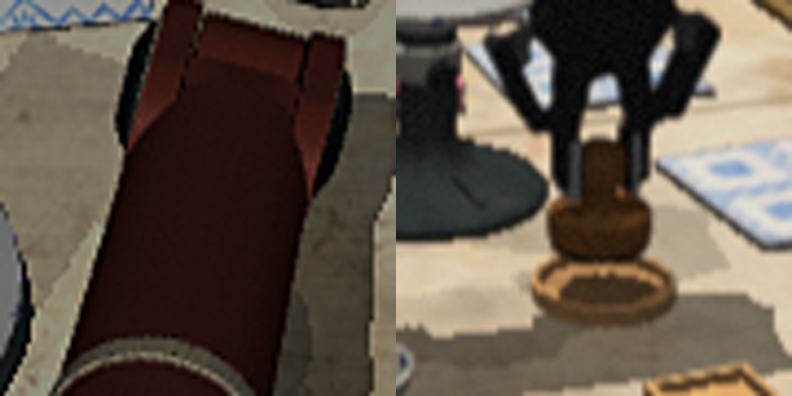

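Centred over the round tray in the side view (stamp col 600, tray col 604). Descend gently.

{"api": "apply_moves", "payload": {
  "targets": [
    [[-0.2, 0.1, 0.6], [0.008, -0.004, 0], 255],
    [[0, 0, 0.6], [0, 0, 0], 255],
    [[0, -0.1, 0.6], [0.004, 0, 0], 255],
    [[0, -0.1, 0], [0, 0, 0], 255]
  ]
}}

```text
time_s: 17.47
eef_pos: [0.6071, 0.0082, 0.0478]
eef_rot: [0.715, 0.699, 0.001, 0.001]
force: [-0.2, 0.6, -1.1]
opening: 0.0277
```

```bash
python3 go.py .6062 .009 .035 0; python3 look.py k8
```

```text
t 17.47 pos [0.6071, 0.0082, 0.0478] jaw -0.023 F [-0.2, 0.6, -1.1] open 0.0277 q [-0.22, 0.79, 0.29, 1.74, -0.33, 0.66, 0.22]
shift cm [0.07, -0.1, 1.28] turn [0.003, -0.001, -0.023]
```

View pics/k8.png

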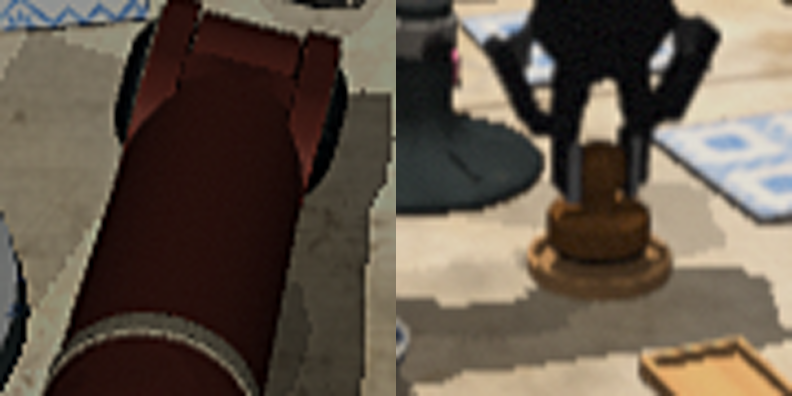

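{"api": "apply_moves", "payload": {
  "targets": [
    [[0, -0.1, 0.5], [0, 0, 0], 255],
    [[0, 0, 0.5], [0, 0, 0], 255],
    [[0, 0, 0.3], [0, 0, 0], 255],
    [[0, 0, 0.1], [0, 0, 0], 255]
  ]
}}

```text
time_s: 17.9
eef_pos: [0.6072, 0.0083, 0.0346]
eef_rot: [0.715, 0.699, 0.003, 0.002]
force: [-0.9, 0.6, 9.2]
opening: 0.0278
```

```bash
python3 go.py .6062 .009 .035 0; python3 look.py k9
```

```text
t 17.9 pos [0.6072, 0.0083, 0.0346] jaw -0.023 F [-0.9, 0.6, 9.2] open 0.0278 q [-0.22, 0.8, 0.28, 1.74, -0.34, 0.63, 0.23]
shift cm [0.07, -0.1, -0.04] turn [0.006, -0.001, -0.023]
```

View pics/k9.png

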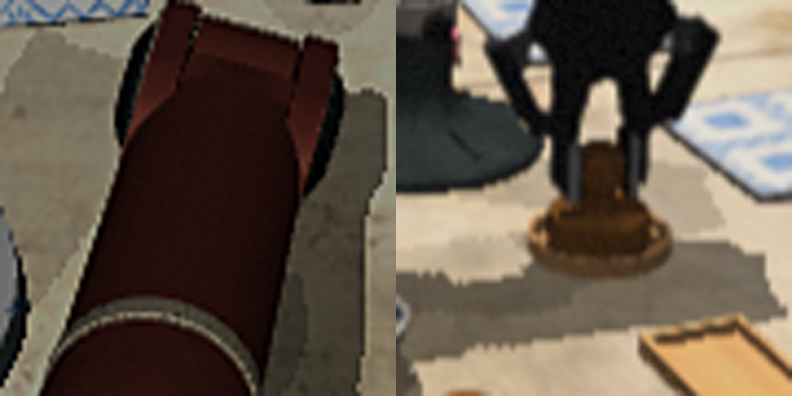

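Contact (9 N), seated inside the rim. Release and lift, then on to the oblong stamp.

{"api": "apply_moves", "payload": {
  "targets": [
    [[0, 0, 0], [0, 0, 0], 140],
    [[0, 0, 0], [0, 0, 0], 90],
    [[0, 0, 0], [0, 0, 0], 90],
    [[0, 0, 0], [0, 0, 0], 90],
    [[0, 0, -1.5], [0, 0, 0], 90],
    [[0, 0, -3], [0, 0, 0], 90],
    [[0, 0, -4], [0, 0, 0], 90],
    [[0, 0, -4], [0, 0, 0], 90],
    [[0, 0, -2], [0, 0, 0], 90]
  ]
}}

```text
time_s: 18.75
eef_pos: [0.6023, 0.0082, 0.178]
eef_rot: [0.715, 0.699, -0.003, -0.003]
force: [0.6, -0.1, -0.8]
opening: 0.0552
```

```bash
python3 go.py .4527 -.2425 .15 -.49; python3 look.py l0
```

```text
t 18.75 pos [0.6023, 0.0082, 0.178] jaw -0.024 F [0.6, -0.1, -0.8] open 0.0552 q [-0.27, 0.62, 0.36, 1.64, -0.26, 0.94, 0.16]
shift cm [-25.42, -14.33, 2.94] turn [-0.009, 0.003, 0.466]
```

View pics/l0.png

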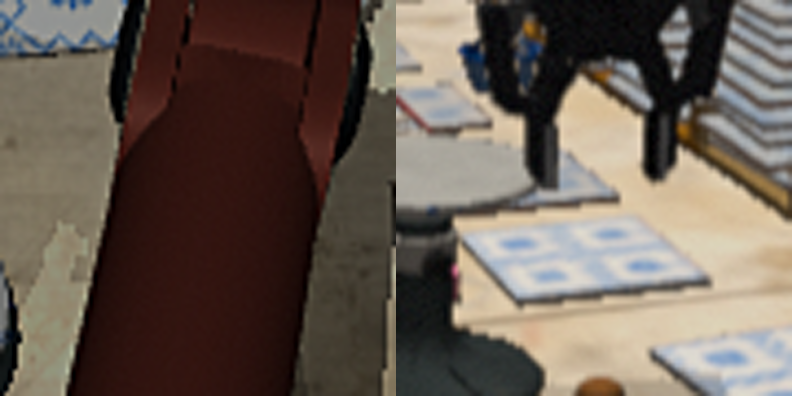

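{"api": "apply_moves", "payload": {
  "targets": [
    [[-3.2, -1.8, 0], [0, 0, 0], 90],
    [[-3.2, -1.8, 0], [0, 0, 0], 90],
    [[-3.2, -1.8, 0], [0, 0, 0], 90],
    [[-3.2, -1.8, 0], [0, 0, 0], 90],
    [[-3.2, -1.8, 0.5], [0, 0, 0], 90],
    [[-3.2, -1.8, 1], [0, 0, 0], 90],
    [[-3.2, -1.8, 1], [0, 0, 0], 90],
    [[-2.8, -1.5, 1], [0, 0, 0], 90],
    [[0, 0, 1], [0, 0, 0], 90],
    [[0, 0, 0], [0, 0, 0], 90]
  ]
}}

```text
time_s: 19.68
eef_pos: [0.449, -0.245, 0.1233]
eef_rot: [0.712, 0.702, -0.002, -0.006]
force: [0.4, 1.3, -0.9]
opening: 0.0554
```

```bash
python3 go.py .4527 -.2425 .09 0
python3 - <<'E'
from h import *; from workcell import *
s=snapshot("top");cv2.imwrite("pics/l1.png",cv2.resize(s["img"][150:330,120:520,::-1],None,fx=1.9,fy=1.9))
E
```

```text
t 19.68 pos [0.449, -0.245, 0.1233] jaw -0.014 F [0.4, 1.3, -0.9] open 0.0554 q [0.24, 0.57, 0.32, 1.94, -0.27, 0.68, 0.71]
shift cm [0.24, 0.4, 3.33] turn [-0.012, -0.006, -0.014]
```

View pics/l1.png

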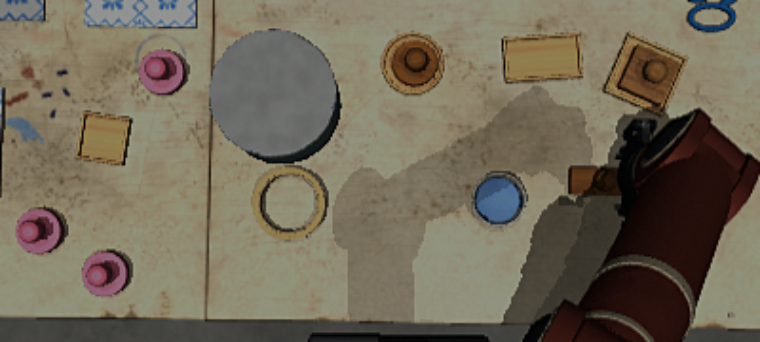

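{"api": "apply_moves", "payload": {
  "targets": [
    [[0.1, 0.2, 1.2], [0, 0, 0], 90],
    [[0, 0, 1.5], [0, 0, 0], 90],
    [[0, 0, 1.2], [0, 0, 0], 90],
    [[0, 0, 0], [0, 0, 0], 90]
  ]
}}

```text
time_s: 20.07
eef_pos: [0.4537, -0.2419, 0.0844]
eef_rot: [0.71, 0.704, -0.001, -0.005]
force: [0.1, 0.3, -0.5]
opening: 0.0553
```

```bash
python3 go.py .4527 -.2425 .03 0;python3 look.py l2
```

```text
t 20.07 pos [0.4537, -0.2419, 0.0844] jaw -0.009 F [0.1, 0.3, -0.5] open 0.0553 q [0.26, 0.63, 0.28, 1.97, -0.3, 0.59, 0.74]
shift cm [-0.09, -0.05, 5.44] turn [-0.008, -0.005, -0.009]
```

View pics/l2.png

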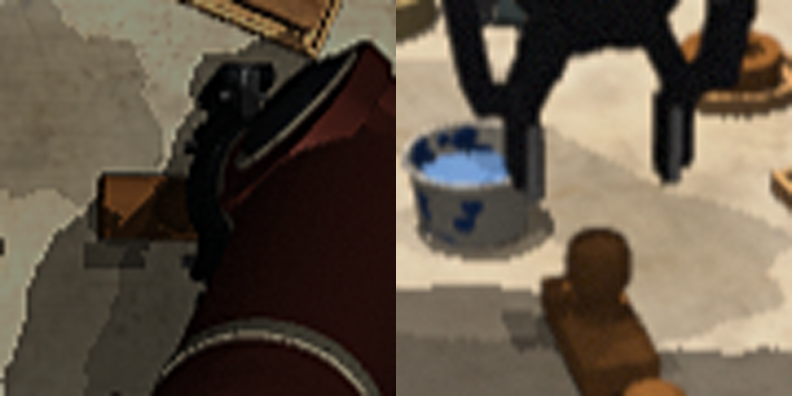

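{"api": "apply_moves", "payload": {
  "targets": [
    [[0, 0, 1.3], [-0.004, 0, 0], 90],
    [[0, 0, 1.3], [0, 0, 0], 90],
    [[0, 0, 1.3], [0, 0, 0], 90],
    [[0, 0, 1.1], [0, 0, 0], 90],
    [[0, 0, 0.3], [0, 0, 0], 90]
  ]
}}

```text
time_s: 20.58
eef_pos: [0.4619, -0.2419, 0.0375]
eef_rot: [0.708, 0.706, 0.004, 0.005]
force: [-0.0, -0.3, 0.2]
opening: 0.0552
```

```bash
python3 go.py .4527 -.2425 .03 0;python3 look.py l3
```

```text
t 20.58 pos [0.4619, -0.2419, 0.0375] jaw -0.002 F [-0.0, -0.3, 0.2] open 0.0552 q [0.29, 0.71, 0.23, 1.99, -0.34, 0.46, 0.77]
shift cm [-0.06, -0.92, 0.74] turn [0.012, 0.002, -0.002]
```

View pics/l3.png

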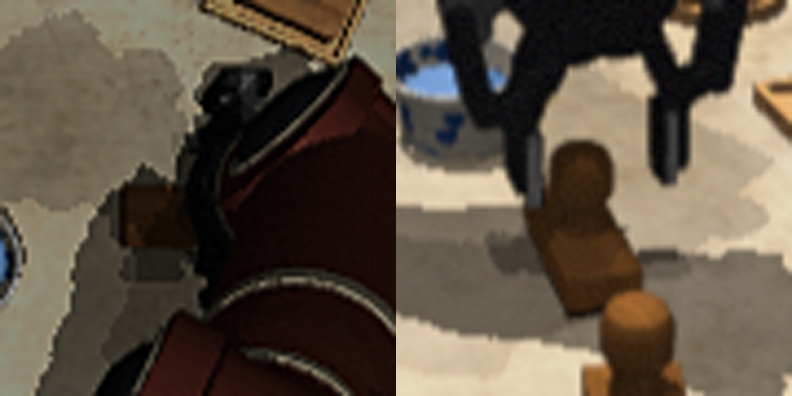

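{"api": "apply_moves", "payload": {
  "targets": [
    [[0, -0.8, 0.3], [0.01, 0, 0], 90],
    [[0, -0.1, 0.5], [0, 0, 0], 90],
    [[0, 0, 0], [0, 0, 0], 90]
  ]
}}

```text
time_s: 20.93
eef_pos: [0.4542, -0.2428, 0.032]
eef_rot: [0.708, 0.707, 0.0, 0.004]
force: [-0.7, -0.2, -0.3]
opening: 0.0552
```

```bash
python3 go.py .4527 -.2425 .03 0;python3 look.py l4
```

```text
t 20.93 pos [0.4542, -0.2428, 0.032] jaw -0.001 F [-0.7, -0.2, -0.3] open 0.0552 q [0.3, 0.71, 0.23, 2.01, -0.34, 0.45, 0.78]
shift cm [0.03, -0.15, 0.2] turn [0.006, 0.005, -0.001]
```

View pics/l4.png

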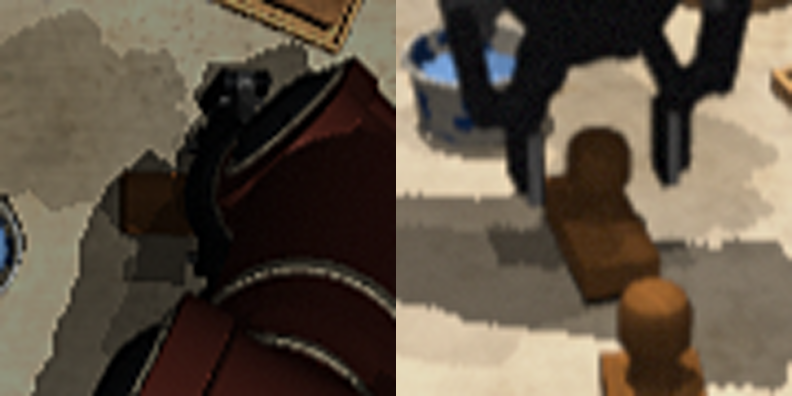

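{"api": "apply_moves", "payload": {
  "targets": [
    [[0, -0.1, 0.2], [0.004, 0.004, 0], 90],
    [[0, 0, 0], [0, 0, 0], 160],
    [[0, 0, 0], [0, 0, 0], 255],
    [[0, 0, 0], [0, 0, 0], 255],
    [[0, 0, 0], [0, 0, 0], 255],
    [[0, 0, 0], [0, 0, 0], 255],
    [[0, 0, 0], [0, 0, 0], 255]
  ]
}}

```text
time_s: 21.62
eef_pos: [0.4542, -0.2434, 0.0312]
eef_rot: [0.708, 0.707, 0.001, 0.002]
force: [-0.2, -0.3, 0.6]
opening: 0.0277
```

```bash
python3 go.py .4527 -.2425 .03 0;python3 look.py l5
```

```text
t 21.62 pos [0.4542, -0.2434, 0.0312] jaw -0.002 F [-0.2, -0.3, 0.6] open 0.0277 q [0.3, 0.72, 0.22, 2.01, -0.34, 0.45, 0.78]
shift cm [0.09, -0.15, 0.12] turn [0.004, 0.001, -0.002]
```

View pics/l5.png

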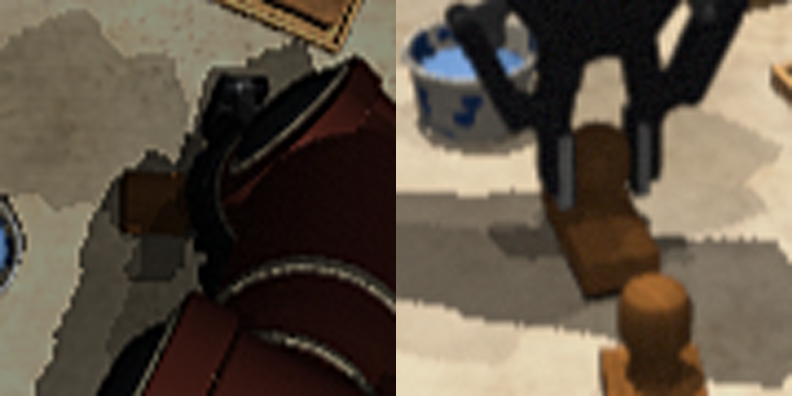

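{"api": "apply_moves", "payload": {
  "targets": [
    [[0, 0, -2], [0, 0, 0], 255],
    [[0, 0, -3], [0, 0, 0], 255],
    [[0, 0, -3], [0, 0, 0], 255],
    [[0, 1, -2], [0, 0, 0], 255],
    [[2, 3, 0], [0, 0, -0.02], 255],
    [[2, 3, 0], [0, 0, -0.02], 255],
    [[2, 3, 0], [0, 0, -0.02], 255],
    [[1, 3, 0], [0, 0, -0.02], 255],
    [[0.5, 2.5, 0], [0, 0, 0], 255],
    [[0, 0, 0], [0, 0, 0], 255]
  ]
}}

```text
time_s: 22.55
eef_pos: [0.6073, -0.1599, 0.132]
eef_rot: [0.68, 0.733, -0.0, -0.003]
force: [0.9, 1.1, -2.0]
opening: 0.0275
```

```bash
python3 go.py .6175 -.1653 .06 .079;python3 look.py l6
```

```text
t 22.55 pos [0.6073, -0.1599, 0.132] jaw 0.074 F [0.9, 1.1, -2.0] open 0.0275 q [0.04, 0.7, 0.32, 1.61, -0.27, 0.88, 0.53]
shift cm [-0.64, 1.0, 7.2] turn [-0.004, -0.004, -0.005]
```

View pics/l6.png

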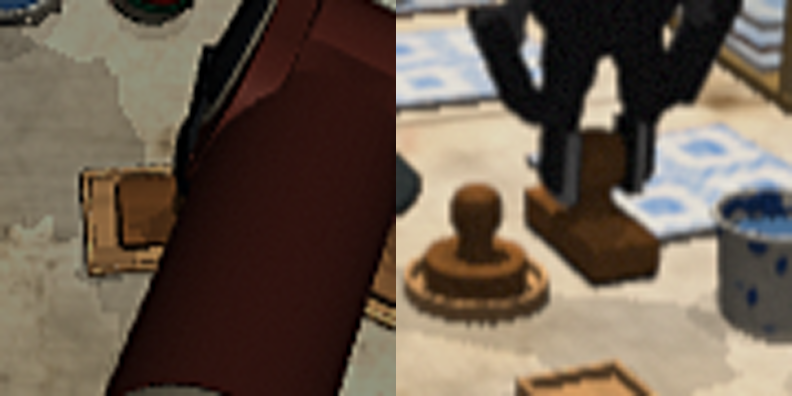

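{"api": "apply_moves", "payload": {
  "targets": [
    [[-0.3, 0.4, 1.2], [0, 0, 0], 255],
    [[-0.3, 0.3, 1.5], [0, 0, 0], 255],
    [[0, 0, 1.5], [0, 0, 0], 255],
    [[0, 0, 1.3], [0, 0, 0], 255],
    [[0, 0, 0], [0, 0, 0], 255]
  ]
}}

```text
time_s: 23.07
eef_pos: [0.6022, -0.1751, 0.07]
eef_rot: [0.686, 0.728, -0.007, -0.007]
force: [-1.3, 0.4, -2.0]
opening: 0.0276
```

```bash
python3 go.py .6175 -.1653 .035 .079
```

```text
t 23.07 pos [0.6022, -0.1751, 0.07] jaw 0.059 F [-1.3, 0.4, -2.0] open 0.0276 q [0.07, 0.79, 0.3, 1.64, -0.29, 0.77, 0.56]
shift cm [0.89, 1.65, 3.47] turn [-0.019, -0.001, -0.02]
```

{"api": "apply_moves", "payload": {
  "targets": [
    [[0.5, 0.9, 0.2], [-0.01, 0, -0.01], 255],
    [[0.4, 0.7, 0.5], [-0.009, 0, -0.01], 255],
    [[0, 0, 0.5], [0, 0, 0], 255],
    [[0, 0, 0], [0, 0, 0], 255]
  ]
}}

```text
time_s: 23.4
eef_pos: [0.6163, -0.1673, 0.0548]
eef_rot: [0.68, 0.733, -0.001, -0.001]
force: [-0.3, -0.4, -1.5]
opening: 0.0276
```

```bash
python3 go.py .6175 -.1653 .035 .079;python3 look.py l7
```

```text
t 23.4 pos [0.6163, -0.1673, 0.0548] jaw 0.076 F [-0.3, -0.4, -1.5] open 0.0276 q [0.07, 0.81, 0.28, 1.63, -0.3, 0.74, 0.57]
shift cm [0.19, 0.14, 1.98] turn [-0.002, -0.001, -0.003]
```

View pics/l7.png

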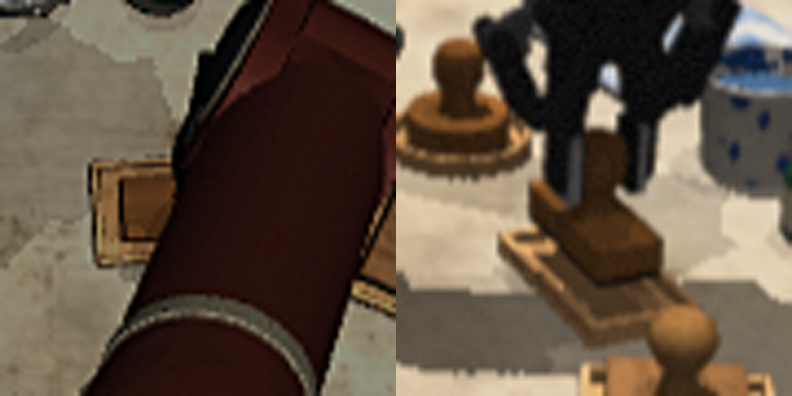

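{"api": "apply_moves", "payload": {
  "targets": [
    [[0.2, 0.1, 0.5], [0, 0, 0], 255],
    [[0, 0, 0.5], [0, 0, 0], 255],
    [[0, 0, 0], [0, 0, 0], 255]
  ]
}}

```text
time_s: 23.75
eef_pos: [0.6188, -0.1657, 0.0467]
eef_rot: [0.68, 0.733, 0.0, 0.001]
force: [-0.5, 0.0, -1.6]
opening: 0.0277
```

```bash
python3 go.py .6175 -.1653 .035 .079;python3 look.py l8
```

```text
t 23.75 pos [0.6188, -0.1657, 0.0467] jaw 0.076 F [-0.5, 0.0, -1.6] open 0.0277 q [0.07, 0.82, 0.28, 1.63, -0.31, 0.72, 0.57]
shift cm [0.05, -0.13, 1.17] turn [0.002, 0.001, -0.003]
```

View pics/l8.png

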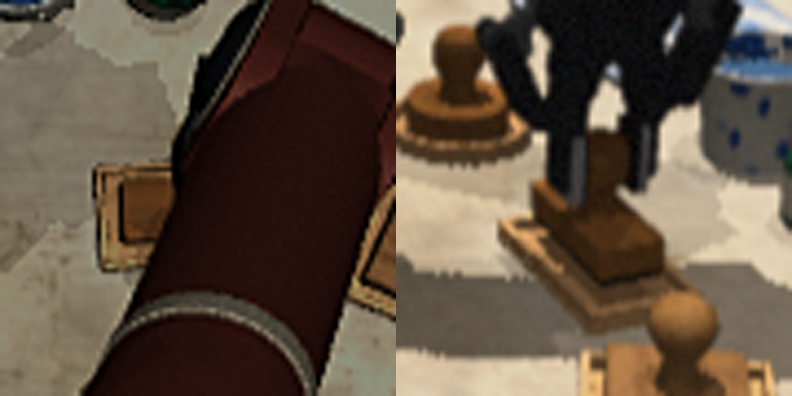

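{"api": "apply_moves", "payload": {
  "targets": [
    [[0, -0.1, 0.4], [0, 0, 0], 255],
    [[0, 0, 0.4], [0, 0, 0], 255],
    [[0, 0, 0.3], [0, 0, 0], 255],
    [[0, 0, 0.1], [0, 0, 0], 255]
  ]
}}

```text
time_s: 24.18
eef_pos: [0.6187, -0.1662, 0.0352]
eef_rot: [0.68, 0.733, 0.001, 0.002]
force: [-1.2, 0.5, 5.0]
opening: 0.0275
```

```bash
python3 go.py .6175 -.1653 .035 .079;python3 look.py l9
```

```text
t 24.18 pos [0.6187, -0.1662, 0.0352] jaw 0.076 F [-1.2, 0.5, 5.0] open 0.0275 q [0.07, 0.84, 0.27, 1.64, -0.31, 0.7, 0.57]
shift cm [0.1, -0.12, 0.02] turn [0.005, 0.002, -0.003]
```

View pics/l9.png

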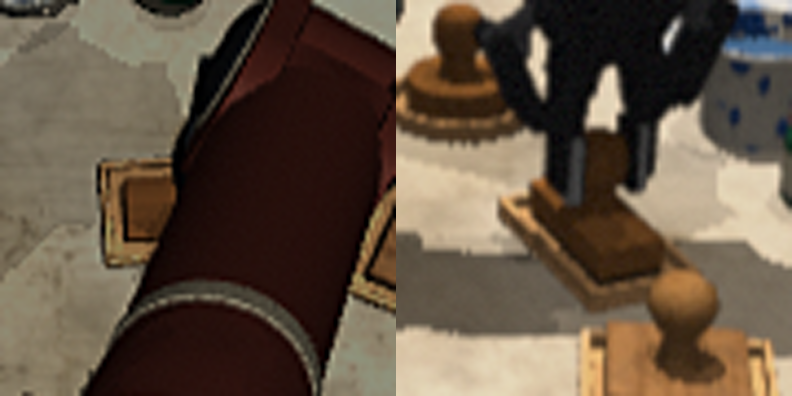

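{"api": "apply_moves", "payload": {
  "targets": [
    [[0, 0, 0], [0, 0, 0], 140],
    [[0, 0, 0], [0, 0, 0], 90],
    [[0, 0, 0], [0, 0, 0], 90],
    [[0, 0, 0], [0, 0, 0], 90],
    [[0, 0, -1.5], [0, 0, 0], 90],
    [[0, 0, -3], [0, 0, 0], 90],
    [[0, 0, -4], [0, 0, 0], 90],
    [[0, 0, -3], [0, 0, 0], 90]
  ]
}}

```text
time_s: 24.95
eef_pos: [0.6142, -0.1647, 0.1472]
eef_rot: [0.68, 0.733, -0.002, -0.004]
force: [1.0, -0.6, 0.3]
opening: 0.0552
```

```bash
python3 go.py .4393 -.365 .15 0
python3 - <<'E'
from fit import *; from workcell import *
t=snapshot("top")
c=cv2.resize(t["img"][215:285,440:520],None,fx=7,fy=7,interpolation=cv2.INTER_CUBIC)
d=cv2.resize(t["img"][140:300,300:520],None,fx=2.5,fy=2.5)
cv2.imwrite("pics/m0.png",c[:,:,::-1]);cv2.imwrite("pics/m0b.png",d[:,:,::-1])
E
```

```text
t 24.95 pos [0.6142, -0.1647, 0.1472] jaw 0.075 F [1.0, -0.6, 0.3] open 0.0552 q [0.04, 0.7, 0.33, 1.56, -0.26, 0.93, 0.53]
shift cm [-18.66, -18.95, -0.16] turn [-0.009, -0.002, 0.075]
```

View pics/m0.png

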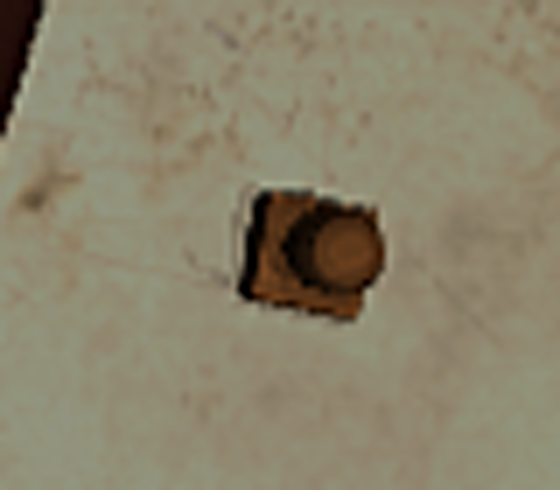

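View pics/m0b.png

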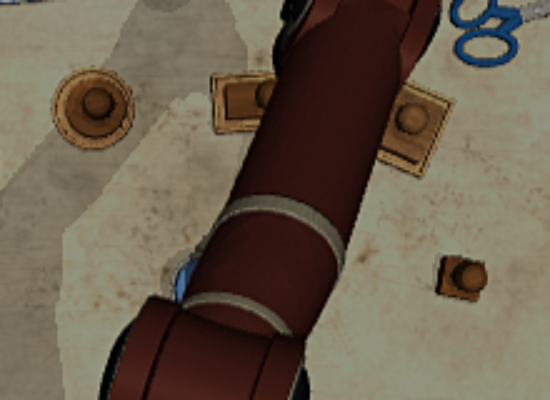

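Run:
```python
import fit; from fit import *; from workcell import *
t=snapshot("top")
print(at_z(t,(485.3-.5,251.3-.5),.022))
def m2(c,name):
    h=cv2.cvtColor(c,cv2.COLOR_RGB2HSV).astype(int)
    m=((((h[:,:,1]>140)&(h[:,:,0]<22))|(h[:,:,2]<45))).astype(np.uint8)
    n,l,st,_=cv2.connectedComponentsWithStats(m);H,W=m.shape
    return (l==l[H//2,W//2]).astype(np.uint8)
fit.mask=m2
q,c,v=fitit([t],"stamp_small",(.439,-.365,-.17));print(q,c)
cv2.imwrite("pics/m1.png",cv2.resize(v[0],(500,460)))
```

```text
[ 0.43964024 -0.36462221  0.022     ]
[ 0.4394155  -0.36491544 -0.13112279] 0.09998214604534905
```

View pics/m1.png

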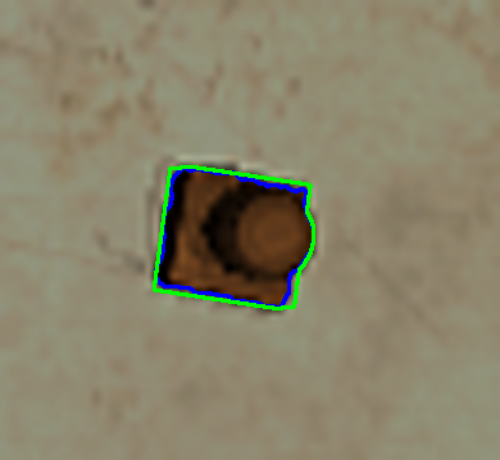

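{"api": "apply_moves", "payload": {
  "targets": [
    [[-2.3, -2.4, -0.5], [0, 0, 0.01], 90],
    [[-2.3, -2.4, 0], [0, 0, 0.01], 90],
    [[-2.3, -2.4, 0], [0, 0, 0.01], 90],
    [[-2.3, -2.4, 0], [0, 0, 0.01], 90],
    [[-2.3, -2.4, 0], [0, 0, 0.01], 90],
    [[-2.3, -2.4, 0], [0, 0, 0.01], 90],
    [[-2.3, -2.4, 0.5], [0, 0, 0.01], 90],
    [[-2.3, -2.2, 1], [0, 0, 0], 90],
    [[0, 0, 1], [0, 0, 0], 90],
    [[0, 0, 0], [0, 0, 0], 90]
  ]
}}

```text
time_s: 25.88
eef_pos: [0.4307, -0.3623, 0.1273]
eef_rot: [0.704, 0.711, 0.003, 0.003]
force: [1.5, 1.3, -0.2]
opening: 0.055
```

```bash
python3 go.py .4394 -.3648 .08 0
```

```text
t 25.88 pos [0.4307, -0.3623, 0.1273] jaw 0.01 F [1.5, 1.3, -0.2] open 0.055 q [0.47, 0.62, 0.31, 1.81, -0.27, 0.75, 0.93]
shift cm [-0.26, 0.83, 4.73] turn [0.007, -0.0, 0.01]
```

{"api": "apply_moves", "payload": {
  "targets": [
    [[-0.1, 0.4, 1.2], [0, 0, 0], 90],
    [[-0.1, 0.3, 1.3], [0, 0, 0], 90],
    [[0, 0, 1.3], [0, 0, 0], 90],
    [[0, 0, 1], [0, 0, 0], 90],
    [[0, 0, 0], [0, 0, 0], 90]
  ]
}}

```text
time_s: 26.3
eef_pos: [0.4428, -0.3612, 0.0741]
eef_rot: [0.701, 0.713, 0.004, 0.003]
force: [0.1, 0.9, 0.3]
opening: 0.055
```

```bash
python3 go.py .4394 -.3648 .03 0;python3 look.py n1
```

```text
t 26.3 pos [0.4428, -0.3612, 0.0741] jaw 0.016 F [0.1, 0.9, 0.3] open 0.055 q [0.48, 0.7, 0.27, 1.83, -0.31, 0.65, 0.95]
shift cm [-0.36, -0.39, 4.41] turn [0.009, -0.002, 0.016]
```

View pics/n1.png

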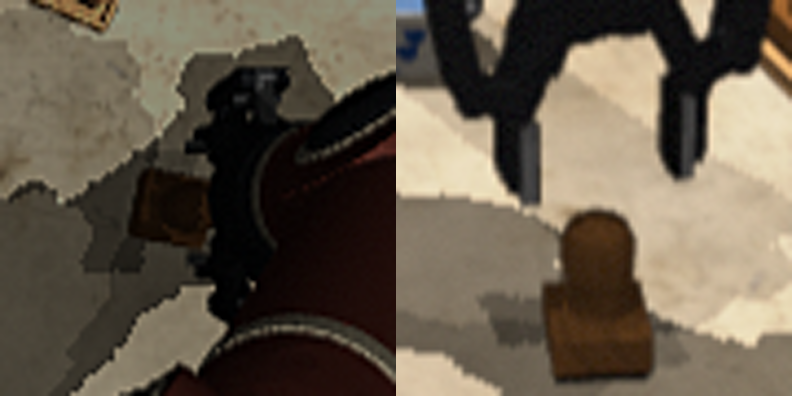

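{"api": "apply_moves", "payload": {
  "targets": [
    [[-0.3, -0.4, 1.0], [0.008, 0, 0], 90],
    [[-0.1, -0.1, 1.2], [0, 0, 0], 90],
    [[0, -0.1, 1.2], [0.003, 0, 0], 90],
    [[0, -0.1, 0.9], [0.003, 0, 0], 90],
    [[0, -0.1, 0], [0, 0, 0], 90]
  ]
}}

```text
time_s: 26.82
eef_pos: [0.438, -0.3674, 0.0317]
eef_rot: [0.7, 0.714, -0.001, 0.002]
force: [-0.3, -0.3, -0.0]
opening: 0.0553
```

```bash
python3 go.py .4394 -.3648 .03 0;python3 look.py n2
```

```text
t 26.82 pos [0.438, -0.3674, 0.0317] jaw 0.019 F [-0.3, -0.3, -0.0] open 0.0553 q [0.5, 0.77, 0.25, 1.85, -0.32, 0.56, 0.98]
shift cm [0.26, 0.15, 0.17] turn [0.001, 0.004, 0.019]
```

View pics/n2.png

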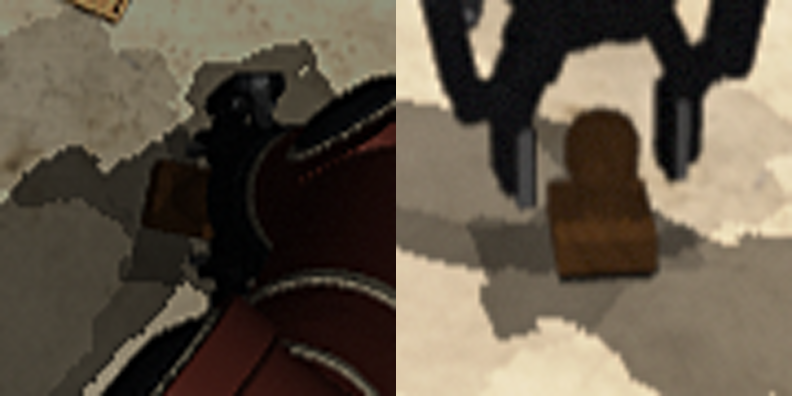

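{"api": "apply_moves", "payload": {
  "targets": [
    [[0.2, 0.1, 0.1], [0, 0.003, 0], 90],
    [[0, 0, 0], [0, 0, 0], 160],
    [[0, 0, 0], [0, 0, 0], 255],
    [[0, 0, 0], [0, 0, 0], 255],
    [[0, 0, 0], [0, 0, 0], 255],
    [[0, 0, 0], [0, 0, 0], 255],
    [[0, 0, 0], [0, 0, 0], 255]
  ]
}}

```text
time_s: 27.5
eef_pos: [0.4407, -0.3671, 0.0345]
eef_rot: [0.701, 0.714, 0.0, 0.004]
force: [-1.0, -0.1, -1.3]
opening: 0.0278
```

```bash
python3 go.py .4394 -.3648 .03 0;python3 look.py n3
```

```text
t 27.5 pos [0.4407, -0.3671, 0.0345] jaw 0.018 F [-1.0, -0.1, -1.3] open 0.0278 q [0.5, 0.77, 0.25, 1.84, -0.32, 0.56, 0.97]
shift cm [0.23, -0.13, 0.45] turn [0.006, 0.006, 0.018]
```

View pics/n3.png

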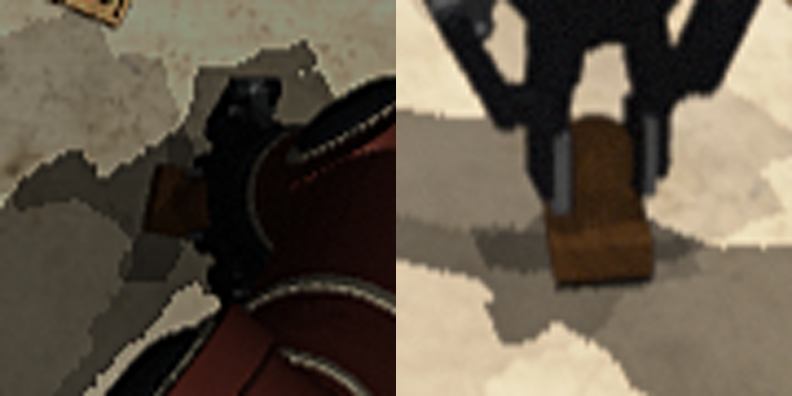

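{"api": "apply_moves", "payload": {
  "targets": [
    [[0, 0, -2], [0, 0, 0], 255],
    [[0, 0, -3], [0, 0, 0], 255],
    [[0, 0, -4], [0, 0, 0], 255],
    [[0, 0, -4], [0, 0, 0], 255],
    [[0, 0, -4], [0, 0, 0], 255],
    [[0.5, 0, -3], [0, 0, 0], 255],
    [[1.5, 0, -1], [0, 0, 0], 255],
    [[2.5, 0, 0], [0, 0, 0], 255],
    [[3, 0, 0], [0, 0, 0], 255],
    [[3.4, 0, 0], [0, 0, 0], 255]
  ]
}}

```text
time_s: 28.43
eef_pos: [0.4347, -0.2634, 0.2539]
eef_rot: [0.707, 0.707, -0.003, 0.006]
force: [0.2, -0.4, -0.5]
opening: 0.0277
```

```bash
python3 go.py .4978 .4216 .25 .03;python3 look.py n4
```

```text
t 28.43 pos [0.4347, -0.2634, 0.2539] jaw 0.001 F [0.2, -0.4, -0.5] open 0.0277 q [0.23, 0.38, 0.38, 1.81, -0.16, 0.97, 0.68]
shift cm [68.5, 6.39, -0.36] turn [0.004, 0.011, -0.029]
```

View pics/n4.png

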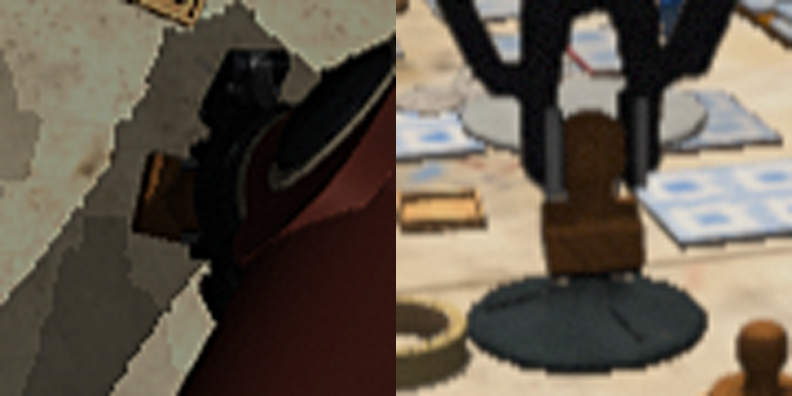

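{"api": "apply_moves", "payload": {
  "targets": [
    [[3.6, 0, 0], [0, 0.002, 0], 255],
    [[3.6, 0, 0], [0, 0.002, 0], 255],
    [[3.6, 0, 0], [0, 0, 0], 255],
    [[3.6, 0, 0], [0, 0, 0], 255],
    [[3.6, 0, 0], [0, 0, 0], 255],
    [[3.6, 0, 0], [0, 0, 0], 255],
    [[3.6, 0, 0], [0, 0, 0], 255],
    [[3.6, 0, 0], [0, 0, 0], 255]
  ]
}}

```text
time_s: 29.2
eef_pos: [0.4322, 0.0297, 0.2516]
eef_rot: [0.71, 0.704, -0.001, 0.005]
force: [1.3, 0.6, -0.9]
opening: 0.0278
```

```bash
python3 go.py .4978 .4216 .25 .03
```

```text
t 29.2 pos [0.4322, 0.0297, 0.2516] jaw -0.009 F [1.3, 0.6, -0.9] open 0.0278 q [-0.36, 0.26, 0.3, 1.99, -0.09, 0.9, -0.03]
shift cm [39.25, 6.22, -0.16] turn [0.005, 0.009, -0.039]
```

{"api": "apply_moves", "payload": {
  "targets": [
    [[3.6, 0.3, -0.2], [0, 0.002, -0.004], 255],
    [[3.6, 0.3, -0.2], [0, 0.002, -0.004], 255],
    [[3.6, 0.3, -0.2], [0, 0, -0.004], 255],
    [[3.6, 0.5, 0], [0, 0, -0.004], 255],
    [[3.6, 0.5, 0], [0, 0, -0.004], 255],
    [[3.6, 0.5, 0], [0, 0, -0.004], 255],
    [[3.6, 0.5, 0], [0, 0, -0.004], 255],
    [[3.6, 0.6, 0], [0, 0, -0.004], 255],
    [[3.6, 0.6, 0], [0, 0, -0.004], 255],
    [[3.4, 0.6, 0], [0, 0, 0], 255]
  ]
}}

```text
time_s: 30.03
eef_pos: [0.476, 0.4013, 0.2553]
eef_rot: [0.699, 0.716, -0.001, 0.004]
force: [0.6, 0.4, -0.3]
opening: 0.0275
```

```bash
python3 go.py .4978 .4216 .15 .03;python3 look.py n5
```

```text
t 30.03 pos [0.476, 0.4013, 0.2553] jaw 0.024 F [0.6, 0.4, -0.3] open 0.0275 q [-0.85, 0.56, 0.19, 1.48, -0.1, 1.12, -0.62]
shift cm [2.06, 2.18, 10.52] turn [0.004, 0.008, -0.006]
```

View pics/n5.png

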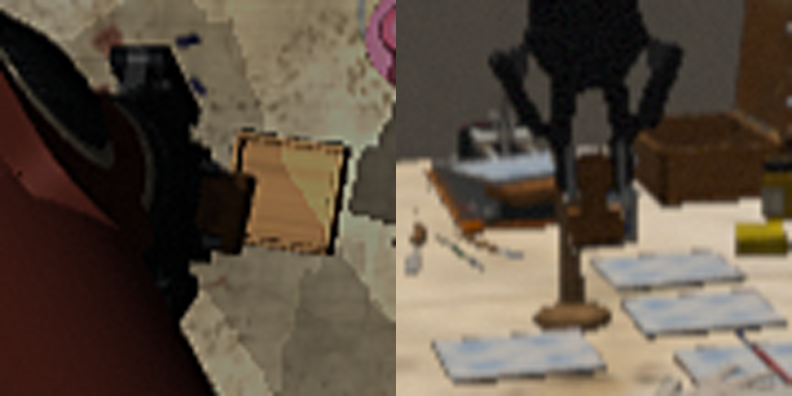

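{"api": "apply_moves", "payload": {
  "targets": [
    [[1, 1, 1], [0, 0.003, 0], 255],
    [[1, 1, 2], [0, 0.003, 0], 255],
    [[0, 0, 3], [0, 0, 0], 255],
    [[0, 0, 3], [0, 0, 0], 255],
    [[0, 0, 1.5], [0, 0, 0], 255],
    [[0, 0, 0], [0, 0, 0], 255]
  ]
}}

```text
time_s: 30.63
eef_pos: [0.4973, 0.4278, 0.1441]
eef_rot: [0.695, 0.719, 0.003, 0.001]
force: [0.8, -0.1, -0.7]
opening: 0.0278
```

```bash
python3 go.py .4978 .4216 .07 .03
```

```text
t 30.63 pos [0.4973, 0.4278, 0.1441] jaw 0.035 F [0.8, -0.1, -0.7] open 0.0278 q [-0.84, 0.71, 0.16, 1.52, -0.13, 0.92, -0.6]
shift cm [-0.64, -0.01, 7.4] turn [0.006, -0.002, 0.005]
```

{"api": "apply_moves", "payload": {
  "targets": [
    [[-0.5, 0, 1.2], [0.004, 0, 0], 255],
    [[0, 0, 1.8], [0, 0, 0], 255],
    [[0, 0, 1.8], [0, 0, 0], 255],
    [[0, 0, 1.5], [0, 0, 0], 255],
    [[0, 0, 0], [0, 0, 0], 255]
  ]
}}

```text
time_s: 31.05
eef_pos: [0.5015, 0.4197, 0.082]
eef_rot: [0.696, 0.718, 0.002, 0.002]
force: [-0.4, -0.5, -0.8]
opening: 0.0276
```

```bash
python3 go.py .4978 .4216 .038 .03;python3 look.py n6
```

```text
t 31.05 pos [0.5015, 0.4197, 0.082] jaw 0.031 F [-0.4, -0.5, -0.8] open 0.0276 q [-0.82, 0.78, 0.15, 1.57, -0.14, 0.8, -0.58]
shift cm [0.19, -0.39, 4.4] turn [0.006, -0.001, 0.001]
```

View pics/n6.png

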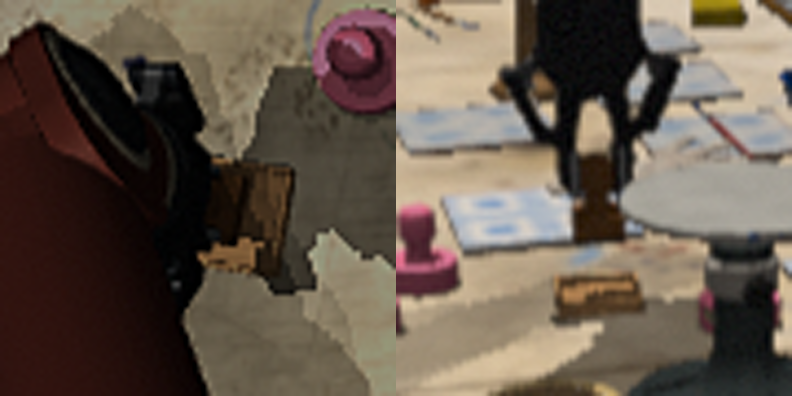

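{"api": "apply_moves", "payload": {
  "targets": [
    [[0, -0.3, 0.8], [0.004, 0, 0], 255],
    [[0, 0, 1], [0, 0, 0], 255],
    [[0, 0, 0.8], [0, 0, 0], 255],
    [[0, 0, 0], [0, 0, 0], 255]
  ]
}}

```text
time_s: 31.48
eef_pos: [0.5033, 0.423, 0.0623]
eef_rot: [0.696, 0.718, 0.009, 0.001]
force: [-0.3, -0.6, -1.4]
opening: 0.0274
```

```bash
python3 go.py .4978 .4195 .038 .03;python3 look.py n7
```

```text
t 31.48 pos [0.5033, 0.423, 0.0623] jaw 0.031 F [-0.3, -0.6, -1.4] open 0.0274 q [-0.81, 0.81, 0.14, 1.58, -0.15, 0.75, -0.57]
shift cm [-0.36, -0.59, 2.42] turn [0.014, -0.011, 0.001]
```

View pics/n7.png

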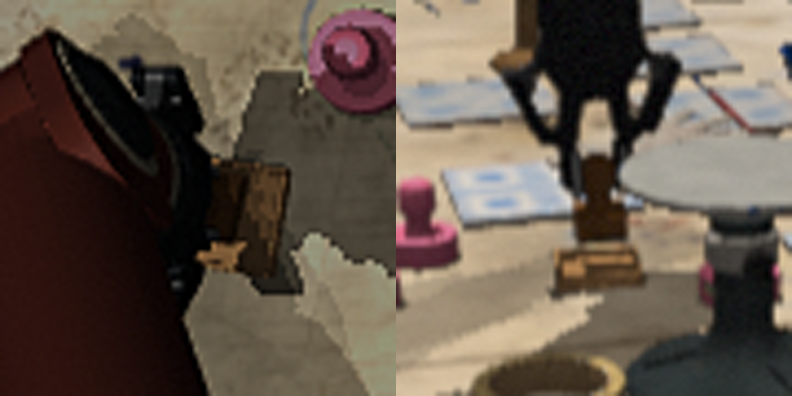

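{"api": "apply_moves", "payload": {
  "targets": [
    [[-0.3, -0.5, 0], [0.012, -0.009, 0], 255],
    [[0, 0, 0.6], [0, 0, 0], 255],
    [[0, 0, 0.3], [0, 0, 0], 255],
    [[0, 0, 0], [0, 0, 0], 255]
  ]
}}

```text
time_s: 31.92
eef_pos: [0.4992, 0.4207, 0.0548]
eef_rot: [0.696, 0.718, 0.003, 0.0]
force: [-0.1, -0.3, -1.1]
opening: 0.0273
```

```bash
python3 go.py .4978 .4195 .038 .03;python3 - <<'E'
from fit import *; from workcell import *
t=snapshot("top");s=snapshot("side")
T=[]
for v in (t,s):
    c=np.round(proj(v,(.498,.42,.03))).astype(int);k=28
    T.append(cv2.resize(v["img"][c[1]-k:c[1]+k,c[0]-k:c[0]+k,::-1],(396,396),interpolation=cv2.INTER_CUBIC))
cv2.imwrite("pics/n8.png",np.hstack(T))
E
```

```text
t 31.92 pos [0.4992, 0.4207, 0.0548] jaw 0.031 F [-0.1, -0.3, -1.1] open 0.0273 q [-0.81, 0.82, 0.14, 1.59, -0.15, 0.74, -0.57]
shift cm [-0.12, -0.15, 1.68] turn [0.004, -0.003, 0.001]
```

View pics/n8.png

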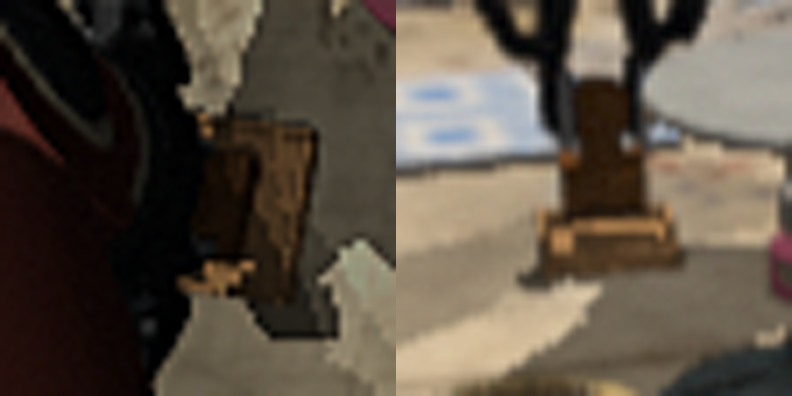

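{"api": "apply_moves", "payload": {
  "targets": [
    [[0, 0, 0.5], [0.003, 0, 0], 255],
    [[0, 0, 0.4], [0, 0, 0], 255],
    [[0, 0, 0.3], [0, 0, 0], 255],
    [[0, 0, 0.2], [0, 0, 0], 255],
    [[0, 0, 0], [0, 0, 0], 255]
  ]
}}

```text
time_s: 32.43
eef_pos: [0.4998, 0.421, 0.0399]
eef_rot: [0.696, 0.718, 0.002, -0.001]
force: [0.2, -0.3, -0.5]
opening: 0.028
```

```bash
cat > look2.py <<'E'
from fit import *; from workcell import *
import sys
t=snapshot("top");s=snapshot("side")
T=[]
for v in (t,s):
    c=np.round(proj(v,(.498,.42,.03))).astype(int);k=28
    T.append(cv2.resize(v["img"][c[1]-k:c[1]+k,c[0]-k:c[0]+k,::-1],(396,396),interpolation=cv2.INTER_CUBIC))
cv2.imwrite("pics/%s.png"%sys.argv[1],np.hstack(T))
E
python3 go.py .4978 .4195 .038 .03;python3 look2.py n9
```

```text
t 32.43 pos [0.4998, 0.421, 0.0399] jaw 0.031 F [0.2, -0.3, -0.5] open 0.028 q [-0.81, 0.84, 0.14, 1.59, -0.16, 0.72, -0.57]
shift cm [-0.15, -0.21, 0.19] turn [0.002, -0.004, 0.001]
```

View pics/n9.png

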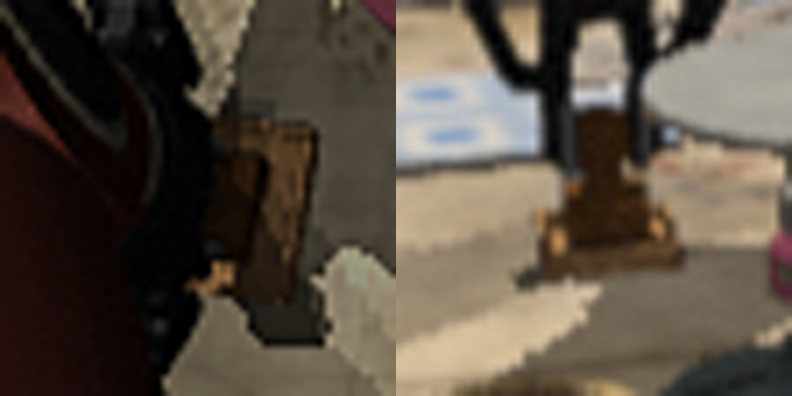

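Centred within the tray in the side view (base cols 563–648, tray 540–683); still ~2 mm up. Lower to contact.

{"api": "apply_moves", "payload": {
  "targets": [
    [[-0.1, -0.1, 0.3], [0, 0, 0], 255],
    [[0, 0, 0.3], [0, 0, 0], 255],
    [[0, 0, 0.2], [0, 0, 0], 255]
  ]
}}

```text
time_s: 32.78
eef_pos: [0.5, 0.4212, 0.0373]
eef_rot: [0.696, 0.718, 0.004, -0.001]
force: [-2.1, -2.3, 10.4]
opening: 0.0275
```

```bash
python3 go.py .4978 .4195 .038 .03
```

```text
t 32.78 pos [0.5, 0.4212, 0.0373] jaw 0.031 F [-2.1, -2.3, 10.4] open 0.0275 q [-0.81, 0.84, 0.13, 1.6, -0.16, 0.71, -0.57]
shift cm [-0.16, -0.23, -0.07] turn [0.004, -0.007, 0.001]
```

{"api": "apply_moves", "payload": {
  "targets": [
    [[0, 0, 0], [0, 0, 0], 140],
    [[0, 0, 0], [0, 0, 0], 90],
    [[0, 0, 0], [0, 0, 0], 90],
    [[0, 0, 0], [0, 0, 0], 90],
    [[0, 0, -1.5], [0, 0, 0], 90],
    [[0, 0, -3], [0, 0, 0], 90],
    [[0, 0, -4], [0, 0, 0], 90],
    [[0, 0, -4], [0, 0, 0], 90],
    [[0, 0, -4], [0, 0, 0], 90],
    [[3, -3, -2], [0, 0, 0], 90],
    [[3, -3, -2], [0, 0, 0], 90],
    [[3, -3, 0], [0, 0, 0], 90]
  ]
}}

```text
time_s: 33.78
eef_pos: [0.4213, 0.4933, 0.2456]
eef_rot: [0.706, 0.708, 0.001, 0.004]
force: [0.4, 0.8, 0.6]
opening: 0.0553
```

```bash
python3 go.py .4978 .4195 .2; python3 look2.py p1
python3 - <<'E'
from fit import *; from workcell import *
t=snapshot("top")
cv2.imwrite("pics/p2.png",cv2.resize(t["img"][140:330,110:520,::-1],None,fx=1.9,fy=1.9))
s=snapshot("side");cv2.imwrite("pics/p3.png",cv2.resize(s["img"][180:400,230:490,::-1],None,fx=2.7,fy=2.7))
E
```

```text
t 33.78 pos [0.4213, 0.4933, 0.2456] jaw 0.004 F [0.4, 0.8, 0.6] open 0.0553 q [-1.01, 0.61, 0.19, 1.41, -0.11, 1.13, -0.8]
shift cm [-7.39, 7.58, 4.66] turn [0.008, 0.004, -0.0]
```

View pics/p1.png

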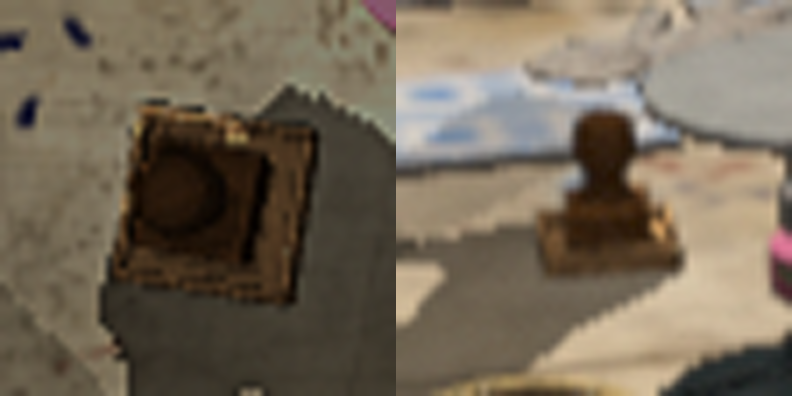

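View pics/p2.png

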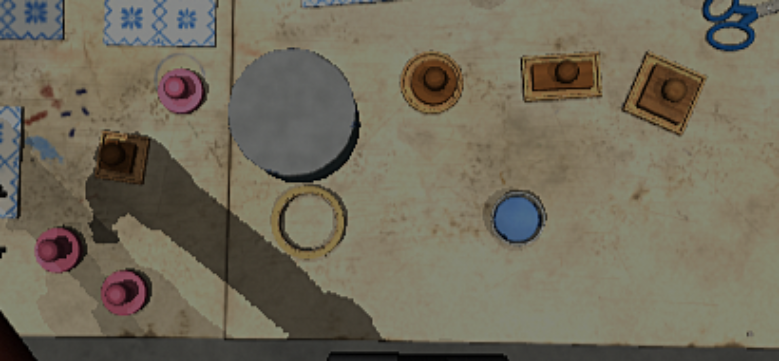

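View pics/p3.png

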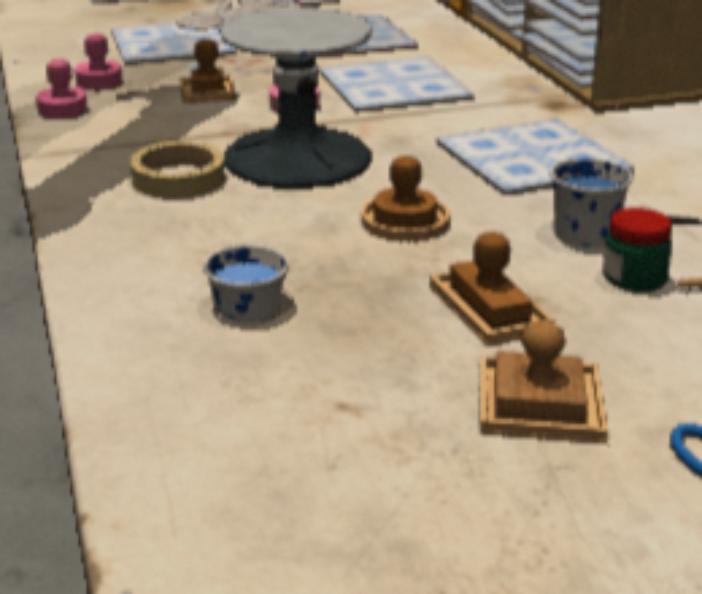

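Run:
```python
import fit; from fit import *; from workcell import *
t=snapshot("top")
a=cv2.imread("pics/top0.png")[:,:,::-1]
def bl(im,box):
    x0,y0,x1,y1=box;return np.float32(cv2.cvtColor(np.ascontiguousarray(im[y0:y1,x0:x1]),cv2.COLOR_RGB2GRAY))
for n,b in dict(tape=(248,230,300,282),pot=(360,232,404,276)).items():
    print(n,cv2.phaseCorrelate(bl(a,b),bl(t["img"],b)))
P={"tray_square":(.5973,-.3039,-.397),"tray_round":(.6062,.009,0),"tray_oblong":(.6175,-.1653,.088),"tray_small":(.4978,.4216,-.123)}
T=[]
for n,p in P.items():
    st=n.replace("tray","stamp"); c,off=crop(t,n,p)
    v=c[:,:,::-1].copy()
    for nm,z,col in((n,0,(255,0,0)),(st,.004,(0,255,0))):
        m=rend(t,nm,p,off,c.shape[:2],z);k,_=cv2.findContours(m,cv2.RETR_EXTERNAL,cv2.CHAIN_APPROX_NONE);cv2.drawContours(v,k,-1,col,1)
    T.append(cv2.resize(v,(390,290)))
cv2.imwrite("pics/p5.png",np.vstack([np.hstack(T[:2]),np.hstack(T[2:])]))
```

```text
tape ((0.12226869743944846, -0.11663814229034841), 0.8713213054895074)
pot ((0.49855580233383634, 0.5038285331262031), 0.9965719579767298)
```

View pics/p5.png

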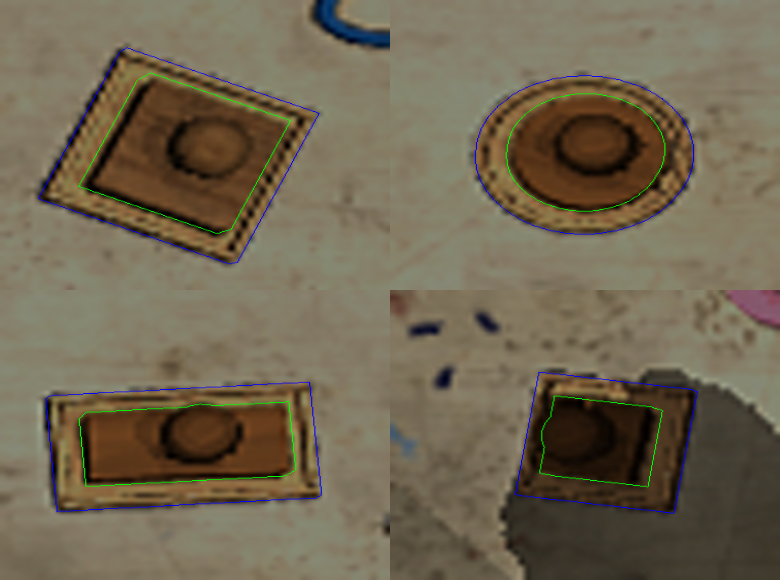

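Run:
```python
from fit import *; from workcell import *
T=[]
for nm in("top","side"):
    t=snapshot(nm)
    c0=np.round(proj(t,(.498,.42,.02))).astype(int);k=20
    c=t["img"][c0[1]-k:c0[1]+k,c0[0]-k:c0[0]+k]
    c=np.clip((c/255.)**.6*255*1.3,0,255).astype(np.uint8)
    v=cv2.resize(c,(400,400),interpolation=cv2.INTER_CUBIC)[:,:,::-1].copy()
    if nm=="top":
      for p,col in(((.4978,.4216,-.123),(0,255,0)),((.499,.4245,-.14),(255,255,0))):
        for z in(.004,.026):
            h=.02;a=p[2];Q=[(p[0]+i*h*np.cos(a)-j*h*np.sin(a),p[1]+i*h*np.sin(a)+j*h*np.cos(a),z) for i,j in((-1,-1),(1,-1),(1,1),(-1,1))]
            u=np.array([(proj(t,q)+.5-(c0-k))*10 for q in Q]).round().astype(np.int32)
            cv2.polylines(v,[u],True,col,1)
    T.append(v)
cv2.imwrite("pics/p6.png",np.hstack(T))
```

```text
(no output)
```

View pics/p6.png

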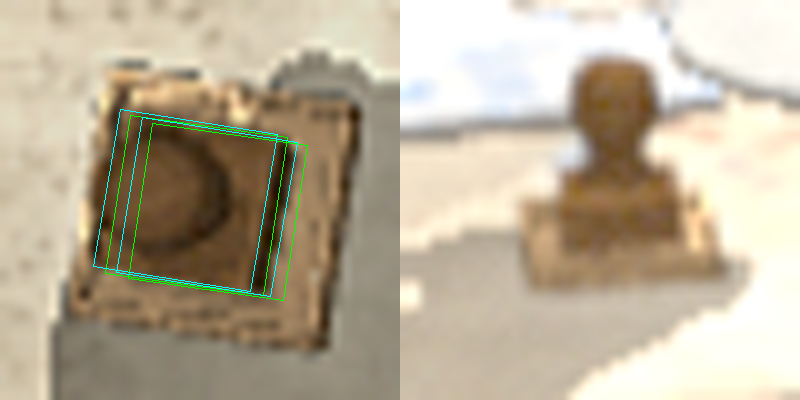

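```bash
python3 -c "
from workcell import *
print(finish_job())"
```

```text
the job is handed in; nothing more can be done
None
```

All four stamps are in their own trays, knob up, and the job is handed in at about 35 s of the 104 s allowed. I gripped each by its knob and placed them in the listed order: large square, round, oblong, small square. For the round one I took the brown stamp and left the pink look-alikes alone.

- **Placement:** in the last top and side pictures each stamp lies flat inside its rim. The first three are nearly centred. The small square one sits about 3 mm off centre, within its 8 mm clearance.
- **Pot and tape:** neither moved, comparing the first and last top pictures. The pot's raw figure was a 0.5 pixel shift, which I read as an artefact of the method because the two crops matched almost exactly.
- **Robot:** the gripper ended open, at z = 0.245 m, touching nothing. The highest contact force I read was about 10 N, when setting down the small stamp.
- **A disagreement:** positions from the side camera differed from the top camera by 5 to 20 mm, more for far objects. I used the top camera's positions and the side camera only to check alignment against the gripper.

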